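# Pack the blood tubes in the transit case and shim them snug under the lid

## Task

Get the blood tubes ready for the drive: lift the lid off the transit case by its knob and set it aside on the worktop the right way up, then lay every tube down in a nest of its own length. Then lay spacer plates flat on top, one on another between the guide ribs, until the gap under the lid is snug: with the lid put back fully home, the sprung pressure plate under it must be pushed up off its stop by the spacers, which the pin beside the knob shows by standing proud of the lid; spacers that are not needed stay outside the case.

Things in the scene. Friction and masses are not known exactly. Their poses are not given: they have to be found in the camera images.
- case: white open case fixed to the worktop, 152 x 132 x 66 mm, walls 4 mm. Origin at the centre of its underside, x along its long side, z up, rim at z = 66 mm. On the inside of each short wall stand two upright ribs, 6 mm proud, at y = +-36 mm; the ends of a spacer plate lie between them (3 mm play each way across, 4 mm lengthways)
- nest_block: grey block fixed in the case, filling its plan, same axes, 22 mm high; origin at its underside's centre, 4 to 23 mm above the case's underside from run to run (so 2 to 4 spacers are needed). Its flat top carries the first spacer. Three nests for lying tubes run along y, 40 mm apart, 19 mm wide, floor at z = 4 mm; a trench of that depth for the fingers crosses them at y = -18 to 18 mm
- nest_a (a point): centre of the nest at x = -40 mm of the nest block, 8 mm above the nest's floor; this nest is 93 mm long, for an 88 mm tube
- nest_b (a point): the same for the nest at x = 0; 93 mm long, for an 88 mm tube
- nest_c (a point): the same for the nest at x = +40 mm; 107 mm long, for the 102 mm tube
- lid: white lift-off lid 163 x 143 mm, 0.7 kg, at first on the case. Origin at the centre of the seat that rests on the rim (home: 66 mm above the case's underside, axes as the case). Its skirt reaches 10 mm below the seat, 2.5 mm play round the rim; top face at z = 19 mm. Black knob in the middle: 44 mm long in x, 20 mm wide in y, z = 27 to 47 mm; grip it across the 20 mm
- pressure_plate (a joint): lift (m) of the 120 x 50 mm plate hanging under the lid on a light spring (2 to 3 N): 0 on its stop, up to 0.014 pushed up. At 0 its underside is 7 mm below the lid's seat, 59 mm above the case's underside when the lid is home. With too many spacers the lid stays up off the rim. A steel pin 8 mm thick, 46 mm from the knob's middle towards the lid's +x, rises with it
- tube_a_mid (a point): middle of a blood tube 88 mm long, lying on the worktop on the robot's left: glass 13 mm thick, stopper (dark) 16 mm thick, 23 mm long at one end; 20 g. It belongs in either 93 mm nest, stopper either way round. The point is on its axis at half its length. May be absent
- tube_a: the same 88 mm tube: origin on its axis at the round bottom end, z along the axis towards the stopper
- tube_b_mid (a point): middle of a blood tube 88 mm long, lying on the worktop on the robot's left: glass 13 mm thick, stopper (dark) 16 mm thick, 23 mm long at one end; 20 g. It belongs in either 93 mm nest, stopper either way round. The point is on its axis at half its length. May be absent
- tube_b: the same 88 mm tube: origin on its axis at the round bottom end, z along the axis towards the stopper
- tube_c_mid (a point): middle of a blood tube 102 mm long, lying on the worktop on the robot's left: glass 13 mm thick, stopper (pale) 16 mm thick, 23 mm long at one end; 20 g. It belongs in the 107 mm nest, stopper either way round. The point is on its axis at half its length. May be absent
- tube_c: the same 102 mm tube: origin on its axis at the round bottom end, z along the axis towards the stopper
- spacer1: spacer plate, flat rectangle 136 x 60 x 10 mm, 60 g, grey, rounded edges, a slot 46 x 18 mm through its middle; all five are alike. Origin at the centre of its underside, z up; x along its 136 mm length, y along its 60 mm width. They lie in two straight piles, of three and two, on the robot's right
- spacer2: spacer plate as spacer1
- spacer3: spacer plate as spacer1
- spacer4: spacer plate as spacer1
- spacer5: spacer plate as spacer1
- gauze: bystander: gauze pack 55 x 70 x 10 mm on the left, beyond the tubes; leave it where it is
- felt_pen: bystander: felt pen 135 mm long on the right, beyond the spacers; leave it where it is
- labels: bystander: roll of labels 69 mm across, 30 mm high, at the back right; leave it where it is. All else on the worktop is fixed: a wire rack of tubes (110 mm high) at the back right, a sharps box (151 mm high) and a tape roll on the far left, small things at the front edge. The worktop behind the tubes (about 0.63 m ahead, 0.29 m to the left) is free for the lid

How it is judged:
By the outcome, as a careful person would: the job done as asked, in the order asked, and still so for the second after the job is handed in, with the robot touching nothing.
Of tube_a, tube_b, tube_c only 2 to 3 are there at a start; the rules pass over those that are not, and their reading is None.
At some moment in a run one of tube_a, tube_b, tube_c may be knocked a few centimetres aside while the robot is not near it.
Once in a run the grip may slacken for a moment while it holds something.
It also fails if it takes over 200 s, if anything falls off the work surface, if the arm or the gripper's body presses on something with over 40 N, if the wrist force passes 120 N, or if a joint passes its speed limit or range.

## Robot

A 6-joint arm with a two-finger parallel gripper is mounted at the origin on a cart in front of the work surface, level with it; the furniture and walls round the work are solid. World frame = base frame: x ahead of the robot, y to its left, z up, the work surface at z = 0. Lengths are in m, angles in degrees, forces in N, time in s.
With the tool pointing down it reaches from about 0.35 to 0.875 m from the base axis. Payload 4.2 kg.
Tool frame: the origin (TCP) lies on the front face of the gripper's body, between the roots of the fingers; the fingertips stand finger_overhang ahead of it and the grasp point (between the pads) lies 51 mm ahead of it (finger_overhang is the distance from the TCP to the fingertips, in m); z points along the fingers, y is the line along which they close (so a half turn about z gives the same grasp; the last joint's range is limited). The gripper opens to 87 mm and grips with 3 to 60 N. Pads are 19 mm wide; open, the fingers measure 117 mm over their backs; the gripper's body (75 mm by 190 mm) begins 51 mm behind the grasp point.
Start: joints at [87.468, 22.042, 0.453, 0, -68.411, -14.817], TCP at [0.186, 0.597, 0.292] pointing down, gripper open.
Joint ranges: [-179.83, 179.83], [-69.29, 118.12], [-61.27, 80.66], [-181.25, 117.63], [-171.15, -9.14], [-177.46, 177.46]. Speed limits (degrees/s): [159.86, 159.86, 180, 180, 180, 180].

## Interface

Orientations are given as a 3x3 rotation matrix whose columns are the frame's x, y, z axes.
In Python, from station import sense, capture, camera_model, finish_job, finger_overhang gives the robot as it stands. The module is installed in compiled form; this text tells all that it offers.
- The arm moves only by the tool jog_arm, never from a script. Its argument "rows" is a list that holds one entry, the list of rows, each a list of 4 numbers: the shift along the tool's x, y, z in m, then the turn about the tool's z in rad. A call has 1 to 20 rows; each row shifts and turns the commanded pose from where the row before left it, along the tool's axes as they then stand; what a row does not reach is not made up. A row lasts 1/8 s, in which the tool goes at most 62.5 mm and 10.7 degrees, less where a joint would pass 70% of its speed; a pose out of reach is approached as far as the arm can. A call is refused whole if a number of a shift passes 0.0625 or a number of a turn 0.188, either way. A call with a gripper value outside its range is refused whole. "claw" is the opening, from 0 (shut) to 1 (fully open), set as the call begins (left out, the last holds). The fingers move at their own pace and stop on an object; the grip force is fixed at half the most. Time passes only in rows, so rows that do not move let the fingers close. It gives the time, the measured TCP pose, the force, the opening and the grip force at its end, in the units of the state.
- sense(): the state, without advancing time (a new reading comes with each control period).
- capture(name): name is "scene" or "top" or "wrist"; returns the picture (384x512x3 uint8, red, green, blue); there is no depth.
- camera_model(name): a dict with "fovy" (degrees; the focal length in pixels is half the picture's height over the tangent of half this angle, whatever the lens; pixels are square), "cx", "cy" (the principal point, pixels), "eye" and "rotation" of the camera in the world. Camera axes: x right, y down, z forward; pixel columns grow to the right and rows downward; lengths in m; the calibration is good to about 2 mm. A picture is of the moment at which its call begins: read the wrist's pose just before it. camera_model takes no time and is no camera call; for the wrist camera it gives the pose at the moment of the call.
- finish_job(): hands the job in; it is judged then, once.
The state is a dict: "time_s": time; "joints": joint angles; "joint_velocities": joint speeds; "effort": joint torques, N m; "tcp_pos": TCP position; "ee_rot": TCP orientation; "wrist_force": force on the tool from outside, world axes, zero at the start; "moment": the same for the moment, N m; "gripper_width": opening from 0.0 (shut) to 1.0 (fully open); "gripper_force": force on a finger pad.
Only numpy, scipy, OpenCV 4.12 (cv2) and the standard library are available. Lean on these libraries where they do the work, as an engineer would, in place of code of your own. Each camera call takes 0.05 s, during which the arm holds its last target. There are 200 camera calls.

## Working session

There is one attempt and no reset: what is moved stays moved. The work goes in short steps, Python scripts to look and compute and a tool call to move; the robot and the scene stay as the last step left them, time stands still between calls to the robot, and variables do not carry over. Pictures are saved under pics/ and viewed, at most 14 in all, crops included, and the job is handed in when it is done.

Besides the shell and the picture viewer there is one more tool, called after ">>>" in YAML: its name, and indented under it one key for each argument. jog_arm: Moves the arm, as the interface text tells. Its arguments: {"type":"object","properties":{"rows":{"type":"array"},"claw":{"type":"number"}},"required":["rows"]}

```bash
mkdir -p pics
cat > h.py <<'E'
import numpy as np, cv2
from station import sense, capture, camera_model, finish_job, finger_overhang
def shot(name, fn, crop=None, scale=1):
    m=camera_model(name); im=capture(name)
    np.save('pics/'+fn+'.npy',im); np.savez('pics/'+fn+'_m.npz',**{k:np.array(v) for k,v in m.items()})
    save(im,fn,crop,scale); return im,m
def save(im,fn,crop=None,scale=1):
    if crop: u0,v0,u1,v1=crop; im=im[v0:v1,u0:u1]
    im=cv2.resize(im,None,fx=scale,fy=scale,interpolation=cv2.INTER_CUBIC)
    cv2.imwrite('pics/'+fn+'.png',im[:,:,::-1])
def load(fn):
    return np.load('pics/'+fn+'.npy'),dict(np.load('pics/'+fn+'_m.npz'))
def ray(m,u,v):
    f=192/np.tan(np.radians(float(m['fovy']))/2)
    d=np.array([(u-m['cx'])/f,(v-m['cy'])/f,1.]); return np.array(m['rotation'])@d
def hit(m,u,v,z):
    d=ray(m,u,v); e=np.array(m['eye']); return e+d*(z-e[2])/d[2]
def proj(m,p):
    f=192/np.tan(np.radians(float(m['fovy']))/2)
    c=np.array(m['rotation']).T@(np.array(p)-np.array(m['eye'])); return c[:2]/c[2]*f+np.array([m['cx'],m['cy']])
def rel(x,y,z,yaw_y=None):
    """tool shift to bring TCP to world x,y,z; yaw_y: world angle (deg) wanted for tool y axis (mod 180)"""
    s=sense(); R=np.array(s['ee_rot']); d=R.T@(np.array([x,y,z])-np.array(s['tcp_pos']))
    out=[np.round(d,4)]
    if yaw_y is not None:
        a=np.degrees(np.arctan2(R[1,1],R[0,1])); t=(yaw_y-a+90)%180-90
        out.append(round(float(np.radians(-t)),3))  # tool z down => sign flip
    return out
E
python3 - <<'E'
from h import *
np.set_printoptions(precision=4,suppress=True)
s=sense(); print({k:np.array(v) for k,v in s.items()}, finger_overhang)
for n in('scene','top','wrist'):
    im,m=shot(n,n+'0',scale=1.5); print(n,m)
E
```

```text
{'time_s': array(0.), 'joints': array([ 87.4682,  22.0909,   0.3786,  -0.0302, -68.4107, -14.8151]), 'joint_velocities': array([-0.0155,  0.0238,  0.1251,  0.0011, -0.1582,  0.0756]), 'effort': array([  0.0004, -39.0673,  18.7404,   4.2197,   0.011 ,  -0.0002]), 'tcp_pos': array([0.1862, 0.5961, 0.2911]), 'ee_rot': array([[ 0.9545, -0.2983, -0.0006],
       [-0.2983, -0.9545, -0.0021],
       [ 0.0001,  0.0022, -1.    ]]), 'wrist_force': array([-0.8987,  0.641 , -0.4845]), 'moment': array([-0.0007, -0.0424, -0.0129]), 'gripper_force': array(0.), 'gripper_width': array(1.0007)} 0.0697
scene {'fovy': 45.66969837000626, 'cx': 257.3769631469941, 'cy': 193.95409666367343, 'eye': array([-0.322 , -0.6572,  0.9741]), 'rotation': array([[ 0.624 , -0.4912,  0.6078],
       [-0.7812, -0.4086,  0.4719],
       [ 0.0166, -0.7693, -0.6387]])}
top {'fovy': 50.116237310249936, 'cx': 258.53512564618376, 'cy': 186.7737408359813, 'eye': array([ 0.2941, -0.0081,  1.3054]), 'rotation': array([[-0.0037, -0.9857,  0.1686],
       [-0.9999,  0.002 , -0.0103],
       [ 0.0098, -0.1686, -0.9856]])}
wrist {'fovy': 71.48919324633073, 'cx': 254.82067367833656, 'cy': 192.10143725886414, 'eye': array([0.2519, 0.576 , 0.3845]), 'rotation': array([[-0.2991, -0.9241, -0.2379],
       [-0.9542,  0.2901,  0.0728],
       [ 0.0017,  0.2488, -0.9686]])}
```

View pics/top0.png

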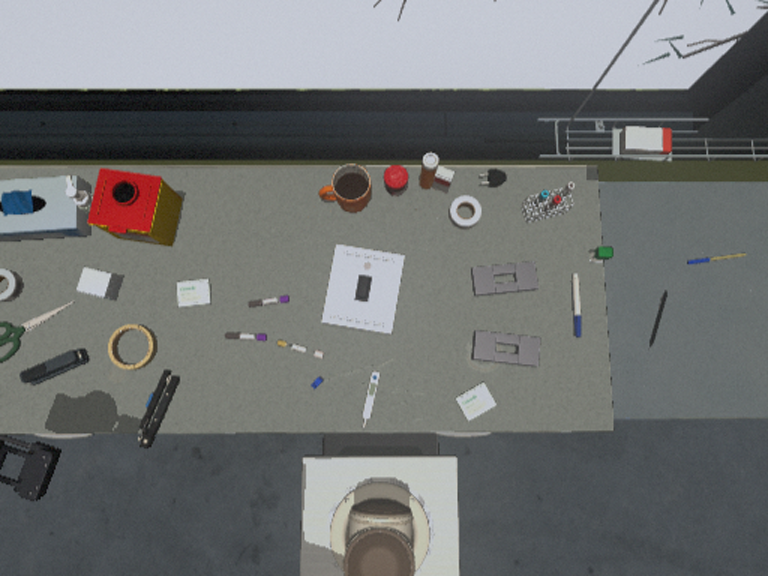

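View pics/scene0.png

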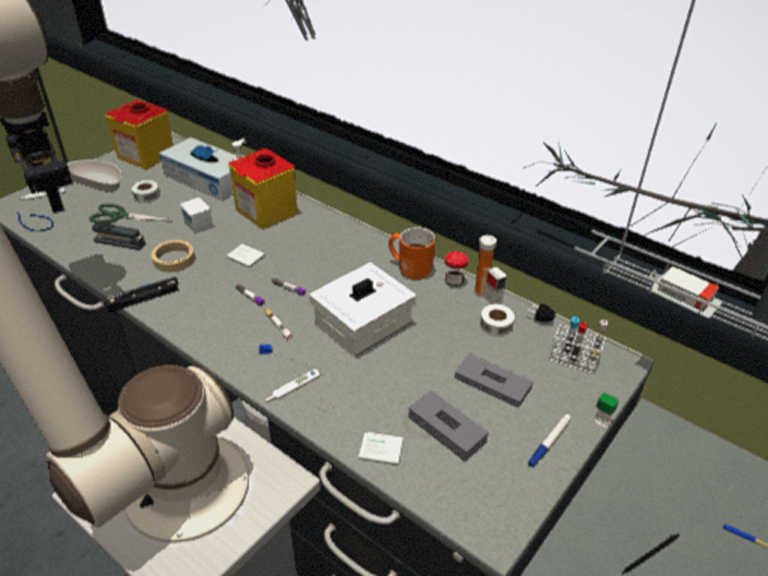

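The top view shows three tubes at about (268,301), (246,337) and (300,348, pale). The lid is at (363,288) with the pin at (367,265), and the spacer piles are at (505,278) and (506,348), all in 1.5x pixels. I'll convert these to positions.

Run:
```python
from h import *
np.set_printoptions(precision=4,suppress=True)
im,m=load('top0')
def P(U,V,z): return hit(m,(U+.5)/1.5-.5,(V+.5)/1.5-.5,z)[:2]
print('lid corners',[P(*c,.085) for c in((337,245),(405,252),(394,332),(322,323))])
print('knob',P(363,288,.113),'pin',P(367,266,.085))
for n,a,b in(('t1',(249,304),(289,298)),('t2',(225,336),(267,338)),('tc',(278,343),(323,356))):
    print(n,P(*a,.007),P(*b,.007))
for n,c,z in(('sp far',[(473,265),(535,262),(538,291),(476,296)],.03),('sp near',[(473,332),(540,335),(539,366),(474,361)],.03)): print(n,[P(*q,z) for q in c])
print('gauze',P(193,292,.01),'labels',P(466,211,.03),'pen',P(576,273,.01),P(578,335,.01))
save(im,'top_crop',(130,140,400,270),2.9)
```

```text
lid corners [array([0.576 , 0.0825]), array([ 0.5612, -0.0554]), array([ 0.3991, -0.0322]), array([0.4174, 0.1106])]
knob [0.4831 0.0286] pin [0.5325 0.0216]
t1 [0.4661 0.2734] [0.4787 0.189 ]
t2 [0.3985 0.3214] [0.394  0.2332]
tc [0.3835 0.2098] [0.356  0.1151]
sp far [array([ 0.545 , -0.2009]), array([ 0.5512, -0.3325]), array([ 0.4891, -0.3361]), array([ 0.4788, -0.2055])]
sp near [array([ 0.4034, -0.1971]), array([ 0.3968, -0.3361]), array([ 0.3331, -0.3312]), array([ 0.3437, -0.1976])]
gauze [0.4916 0.3921] labels [ 0.663  -0.1891] pen [ 0.531  -0.4247] [ 0.3982 -0.4216]
```

View pics/top_crop.png

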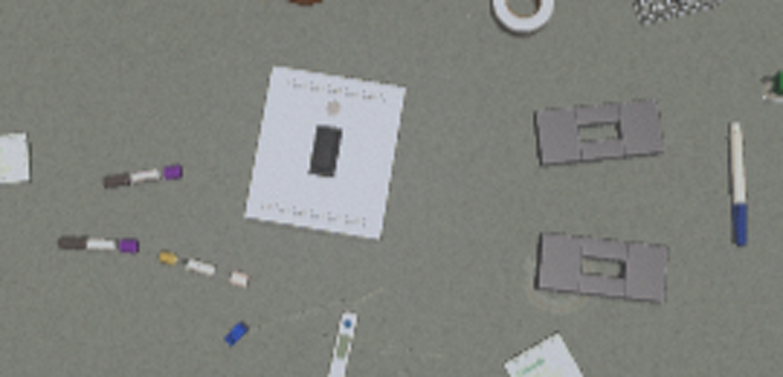

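>>> jog_arm:
  rows:
    - [[0.0323,0.0323,0,0],[0.0323,0.0323,0,0],[0.0323,0.0323,0,0],[0.0323,0.0323,0,0],[0.0323,0.0323,0,0],[0.0323,0.0323,0,0],[0.0323,0.0323,0,0],[0.0323,0.0323,0,0],[0.0323,0.0323,0,0],[0.0323,0.0323,0,0],[0.0323,0.0323,0,0],[0.0323,0.0323,0,0],[0.0323,0.0323,0,0],[0.0323,0.0323,0,0],[0,0,0,-0.14],[0,0,0,0],[0,0,0,0]]

```text
time_s: 2.28
tcp_pos: [0.4829, 0.0304, 0.2922]
ee_rot: [[0.987, -0.163, -0.0], [-0.163, -0.987, 0.0], [-0.0, 0.0, -1.0]]
wrist_force: [-0.5, 0.7, 1.1]
gripper_width: 1.0
gripper_force: 0.0
```

Run:
```python
from h import *
s=sense();print(s['time_s'],s['tcp_pos'],np.round(s['ee_rot'],3).tolist(),s['joints'])
im,m=shot('wrist','w1',scale=1.5)
```

```text
2.275 [0.48289776 0.03037223 0.29219171] [[0.987, -0.163, -0.0], [-0.163, -0.987, 0.0], [-0.0, 0.0, -1.0]] [ 2.28812965e+01  8.19930703e+00 -1.86886755e+01 -5.54917015e-03
 -6.31237368e+01  5.77202040e+01]
```

View pics/w1.png

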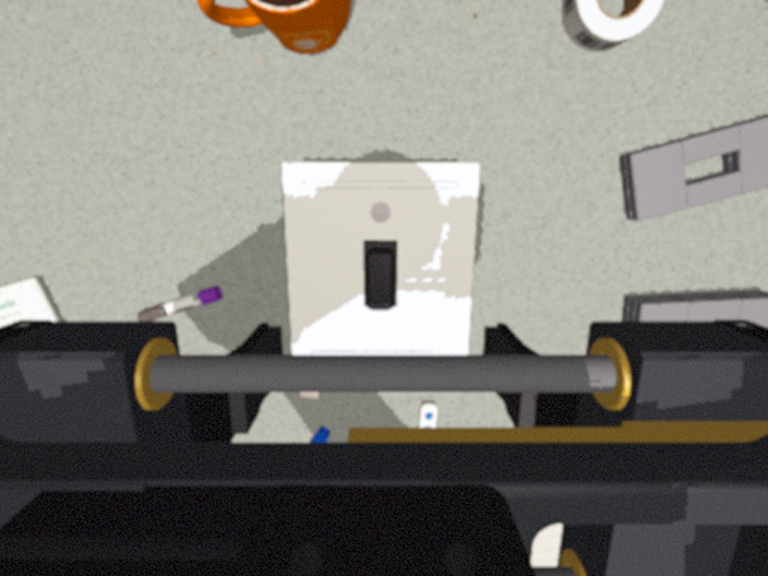

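Run:
```python
from h import *
im,m=load('w1')
def P(U,V,z): return hit(m,(U+.5)/1.5-.5,(V+.5)/1.5-.5,z)[:2]
print('knob',P(381,279,.113),'pin',P(381,212,.085),'far edge',P(283,162,.085),P(480,164,.085), 'side',P(291,340,.085),P(470,340,.085))
save(im,'wc1',(225,100,290,215),5)
k=P(381,279,.113); print(rel(k[0],k[1],.160,81))
```

```text
knob [0.4884691 0.0305875] pin [0.53218533 0.02337499] far edge [0.57851671 0.08686007] [ 0.55396529 -0.05231928] side [0.44440755 0.11123009] [ 0.42085252 -0.03034165]
[array([ 0.0055, -0.001 ,  0.1322]), -0.006]
```

View pics/wc1.png

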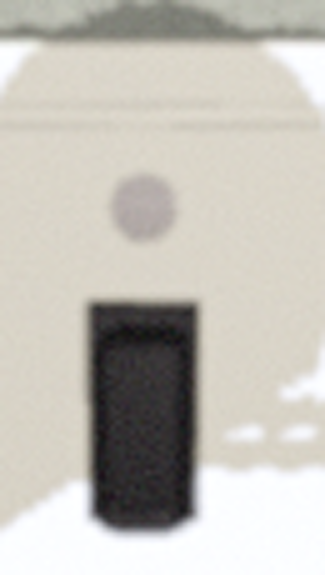

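>>> jog_arm:
  rows:
    - [[0.0037,-0.0013,0.03,0.006],[0,0,0.04,0],[0,0,0.03,0],[0,0,0.02,0],[0,0,0.012,0],[0,0,0,0],[0,0,0,0]]

```text
time_s: 3.2
tcp_pos: [0.4876, 0.0311, 0.1611]
ee_rot: [[0.986, -0.168, 0.002], [-0.168, -0.986, 0.0], [0.002, -0.001, -1.0]]
wrist_force: [-0.2, -0.1, -0.1]
gripper_width: 1.002
gripper_force: 0.0
```

>>> jog_arm:
  rows:
    - [[0,0,0,0],[0,0,0,0],[0,0,0,0],[0,0,0,0],[0,0,0,0],[0,0,0,0],[0,0,0,0],[0,0,0,0]]
  claw: 0

```text
time_s: 4.2
tcp_pos: [0.4871, 0.0309, 0.1602]
ee_rot: [[0.986, -0.168, 0.0], [-0.168, -0.986, 0.0], [0.0, -0.0, -1.0]]
wrist_force: [-0.3, 0.0, -0.5]
gripper_width: 0.226
gripper_force: 30.0
```

>>> jog_arm:
  rows:
    - [[0,0,-0.005,0],[0,0,-0.01,0],[0,0,-0.015,0],[0,0,-0.02,0],[0,0,-0.015,0],[0,-0.02,-0.005,0],[0,-0.03,0,0],[0,-0.035,0,0],[0.01,-0.035,0,0],[0.015,-0.035,0,0],[0.02,-0.035,0,0],[0.02,-0.035,0,0],[0.02,-0.03,0,0],[0.0125,-0.0194,0,0],[0,-0.005,0,0],[0,0,0,0],[0,0,0,0]]

```text
time_s: 6.32
tcp_pos: [0.6293, 0.2894, 0.2299]
ee_rot: [[0.986, -0.168, -0.001], [-0.168, -0.986, -0.001], [-0.001, 0.001, -1.0]]
wrist_force: [-0.2, -0.2, -7.1]
gripper_width: 0.228
gripper_force: 30.0
```

>>> jog_arm:
  rows:
    - [[0,0,0.03,0],[0,0,0.035,0],[0,0,0.025,0],[0,0,0.015,0],[0,0,0.01,0],[0,0,0.005,0],[0,0,0.003,0],[0,0,0.002,0],[0,0,0,0],[0,0,0,0]]

```text
time_s: 7.58
tcp_pos: [0.6302, 0.2899, 0.1056]
ee_rot: [[0.986, -0.168, 0.001], [-0.168, -0.986, 0.0], [0.001, -0.0, -1.0]]
wrist_force: [-0.5, -0.9, -8.2]
gripper_width: 0.227
gripper_force: 30.0
```

>>> jog_arm:
  rows:
    - [[0,0,0.001,0],[0,0,0.001,0],[0,0,0,0],[0,0,0,0]]

```text
time_s: 8.07
tcp_pos: [0.6302, 0.2899, 0.1043]
ee_rot: [[0.986, -0.168, 0.001], [-0.168, -0.986, 0.0], [0.001, -0.0, -1.0]]
wrist_force: [-2.7, -0.3, 0.3]
gripper_width: 0.228
gripper_force: 30.0
```

>>> jog_arm:
  rows:
    - [[0,0,0,0],[0,0,0,0],[0,0,0,0],[0,0,0,0],[0,0,-0.03,0],[0,0,-0.05,0],[0,0,-0.05,0],[-0.02,0.012,-0.05,0],[-0.03,0.023,-0.03,0],[-0.035,0.026,-0.015,0],[-0.035,0.026,0,0],[-0.035,0.026,0,0],[-0.035,0.026,0,0],[-0.03,0.023,0,0],[-0.0145,0.01,0,0],[0,0,0,0],[0,0,0,0]]
  claw: 1

```text
time_s: 10.2
tcp_pos: [0.3709, 0.1604, 0.3284]
ee_rot: [[0.986, -0.168, 0.001], [-0.168, -0.986, 0.0], [0.001, -0.0, -1.0]]
wrist_force: [0.2, -0.1, 0.2]
gripper_width: 1.002
gripper_force: 0.0
```

Run:
```python
from h import *
s=sense();print(s['time_s'],s['tcp_pos'],s['joints'])
im,m=shot('wrist','w2',scale=1.5)
```

```text
10.2 [0.37089748 0.16040294 0.32843415] [ 4.66935539e+01 -1.96212314e+00 -2.42580365e+01  2.09461718e-02
 -6.76610965e+01  3.36343003e+01]
```

View pics/w2.png

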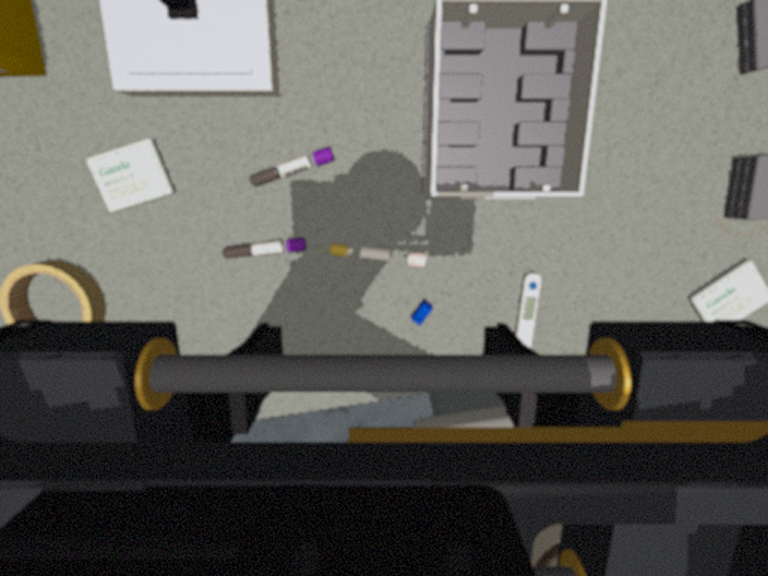

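>>> jog_arm:
  rows:
    - [[-0.008,-0.016,0.03,0],[-0.008,-0.016,0.035,0],[-0.008,-0.016,0.035,0],[-0.0085,-0.0175,0.028,0],[0,0,0,0],[0,0,0,0],[0,0,0,0]]

```text
time_s: 11.12
tcp_pos: [0.3496, 0.2298, 0.2012]
ee_rot: [[0.986, -0.169, 0.001], [-0.169, -0.986, 0.002], [0.001, -0.002, -1.0]]
wrist_force: [-0.1, 0.2, -0.5]
gripper_width: 1.003
gripper_force: 0.0
```

Run:
```python
from h import *
s=sense();print(s['time_s'],s['tcp_pos'],s['joints'])
im,m=shot('wrist','w3')
print([proj(m,(x,y,.007)) for x,y in((.466,.273),(.479,.189),(.3985,.321),(.394,.233),(.3835,.21),(.356,.115))])
save(im,'w3',(60,30,420,230),2.2)
```

```text
11.125 [0.34960277 0.2298368  0.20118807] [ 5.57830977e+01  7.44427295e+00 -3.46622682e+01  1.57405177e-02
 -4.77737693e+01  2.45011307e+01]
[array([193.60724606,  84.16872674]), array([273.99244185,  54.7375497 ]), array([164.28638816, 158.19913772]), array([245.33932462, 148.41323711]), array([268.15888352, 154.4839317 ]), array([358.77527393, 164.70969752])]
```

View pics/w3.png

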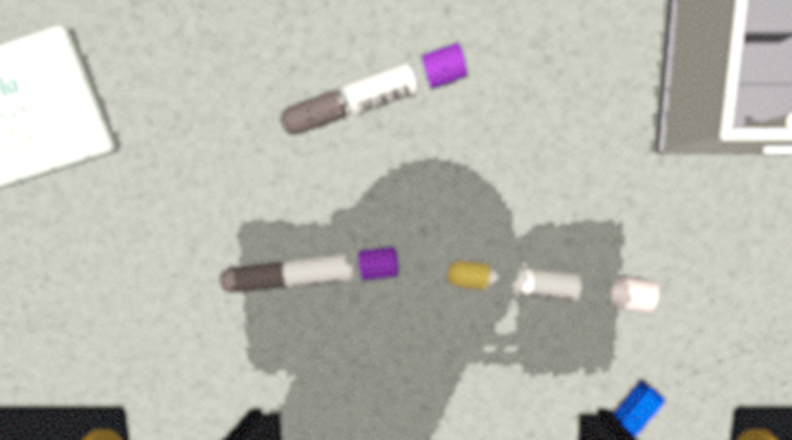

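Run:
```python
from h import *
im,m=load('w3')
def P(U,V,z): return hit(m,(U+.5)/2.2-.5+60,(V+.5)/2.2-.5+30,z)[:2]
for n,a,b in(('t1',(281,120),(467,59)),('t2',(221,279),(399,262)),('tc',(448,273),(660,295))):
    a=P(*a,.0065);b=P(*b,.008);d=b-a;mid=(a+b)/2;ang=np.degrees(np.arctan2(d[1],d[0]))
    print(n,a,b,'L',np.linalg.norm(d),'mid',mid,'ang',ang, 'rel', rel(mid[0],mid[1],.12,ang+90))
```

```text
t1 [0.4670439  0.27924732] [0.47751781 0.191273  ] L 0.08859562376960609 mid [0.47228086 0.23526016] ang -83.21052524773744 rel [array([ 0.12  , -0.026 ,  0.0814]), 1.283]
t2 [0.40094834 0.3250948 ] [0.39442571 0.23748236] L 0.08785490402389158 mid [0.39768702 0.28128858] ang -94.2577379407413 rel [array([ 0.0387, -0.0588,  0.0814]), 1.476]
tc [0.38501729 0.21495358] [0.35700836 0.11427579] L 0.10450128188869398 mid [0.37101282 0.16461468] ang -105.54676264176098 rel [array([0.0321, 0.0607, 0.0811]), -1.469]
```

>>> jog_arm:
  rows:
    - [[0.03,-0.0065,0,0],[0.03,-0.0065,0,0],[0.03,-0.0065,0,0],[0.03,-0.0065,0,0],[0,0,0.01,0.16],[0,0,0.01,0.16],[0,0,0.01,0.16],[0,0,0.01,0.16],[0,0,0.01,0.16],[0,0,0.01,0.16],[0,0,0.01,0.16],[0,0,0.011,0.163],[0,0,0,0],[0,0,0,0],[0,0,0,0]]
  claw: 0.5

```text
time_s: 13.05
tcp_pos: [0.472, 0.2353, 0.12]
ee_rot: [[0.12, -0.993, 0.001], [-0.993, -0.12, 0.001], [-0.001, -0.001, -1.0]]
wrist_force: [-0.2, -0.2, 0.3]
gripper_width: 0.495
gripper_force: 0.0
```

Run:
```python
from h import *
print(sense()['joints'],rel(.4723,.2353,.072,6.8))
# check tubes unmoved: project onto current wrist image, report colour at stopper
im,m=shot('top','top1')
i0,m0=load('top0')
d=cv2.absdiff(im,i0).max(2)
for p in((.4723,.2353,.007),(.3977,.2813,.007),(.371,.1646,.007)):
    u,v=proj(m,p).astype(int); print(u,v,d[v-8:v+9,u-14:u+15].max())
```

```text
[ 4.41432355e+01  2.38208367e+01 -2.56596509e+01  9.17813600e-03
 -4.04350070e+01 -3.72619366e+01] [array([ 0.0001, -0.0003,  0.048 ]), 0.002]
177 200 142
162 224 144
199 232 68
```

>>> jog_arm:
  rows:
    - [[0,0,0.02,0],[0,0,0.016,0],[0,0,0.008,0],[0,0,0.003,0],[0,0,0,0],[0,0,0,0]]

```text
time_s: 13.85
tcp_pos: [0.4719, 0.2354, 0.0728]
ee_rot: [[0.119, -0.993, 0.001], [-0.993, -0.119, 0.001], [-0.001, -0.001, -1.0]]
wrist_force: [0.6, -1.0, -0.4]
gripper_width: 0.501
gripper_force: 0.0
```

>>> jog_arm:
  rows:
    - [[0,0,0,0],[0,0,0,0],[0,0,0,0],[0,0,0,0],[0,0,0,0],[0,0,0,0]]
  claw: 0

```text
time_s: 14.6
tcp_pos: [0.4716, 0.2351, 0.0722]
ee_rot: [[0.119, -0.993, -0.0], [-0.993, -0.119, -0.0], [0.0, 0.0, -1.0]]
wrist_force: [-0.3, 0.1, 0.4]
gripper_width: 0.139
gripper_force: 30.0
```

>>> jog_arm:
  rows:
    - [[0,0,-0.02,0],[0,0,-0.04,0],[0,0,-0.04,0],[0.02,0,-0.04,0],[0.03,0,-0.03,0],[0.03,0,-0.01,0],[0.03,0,0,0],[0.026,0.001,0,0],[0,0,0,0.145],[0,0,0,0.145],[0,0,0,0],[0,0,0,0],[0,0,0,0]]

```text
time_s: 16.23
tcp_pos: [0.4867, 0.1001, 0.2522]
ee_rot: [[-0.169, -0.986, -0.0], [-0.986, 0.169, -0.0], [0.0, 0.0, -1.0]]
wrist_force: [0.9, -0.2, -0.4]
gripper_width: 0.136
gripper_force: 30.0
```

Run:
```python
from h import *
s=sense();print(s['time_s'],s['tcp_pos'],s['joints'])
im,m=shot('wrist','w4',scale=1.56)
```

```text
16.225 [0.48670128 0.10009323 0.25219332] [ 3.03798286e+01  1.16140958e+01 -2.06187739e+01 -2.89850037e-03
 -5.77726150e+01 -4.01001920e+01]
```

View pics/w4.png

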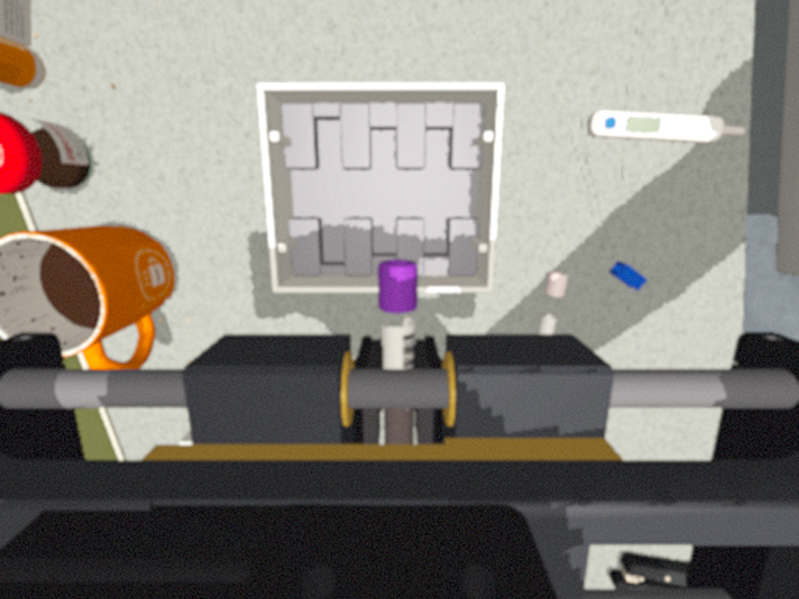

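Run:
```python
from h import *
im,m=load('w4'); save(im,'w4c',(160,48,332,208),4.6)
```

```text
(no output)
```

View pics/w4c.png

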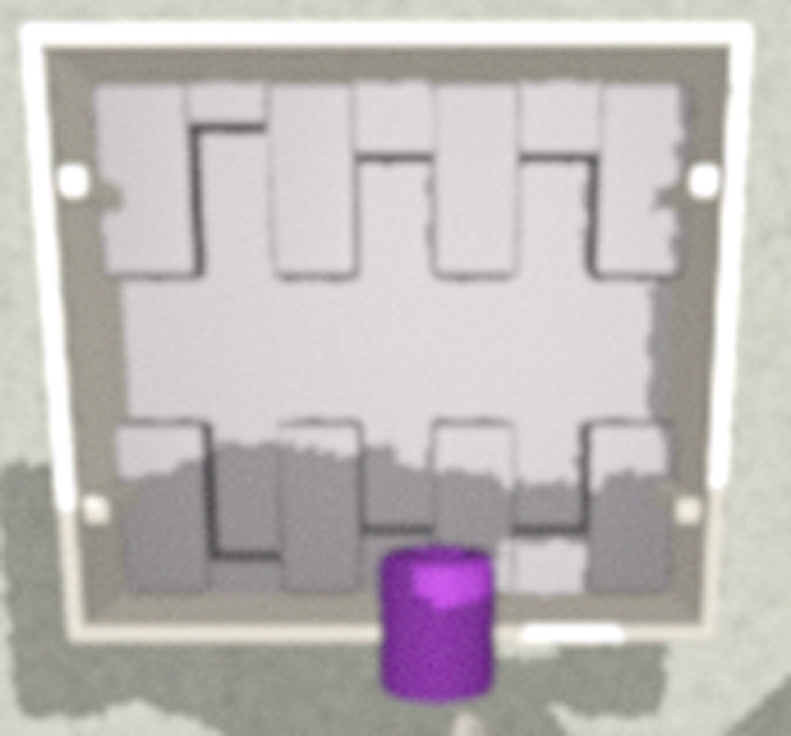

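```bash
cat > fit.py <<'E'
from h import *
from scipy.optimize import least_squares
im,m=load('w4')
px=lambda U,V:np.array([(U+.5)/4.6-.5+160,(V+.5)/4.6-.5+48])
rim=[((20,28),(76,-66)),((753,25),(-76,-66)),((70,640),(76,66)),((712,635),(-76,66))]
blk=[((197,275),(49.5,-18)),((274,275),(30.5,-18)),((355,275),(9.5,-18)),((434,275),(-9.5,-18)),((517,275),(-30.5,-18)),((597,275),(-49.5,-18)),
((207,422),(49.5,18)),((280,422),(30.5,18)),((359,422),(9.5,18)),((433,422),(-9.5,18)),((515,422),(-30.5,18)),((588,422),(-49.5,18))]
def W(q,xy,z):
    c,s=np.cos(q[2]),np.sin(q[2]); x,y=np.array(xy)/1e3
    return (q[0]+c*x-s*y,q[1]+s*x+c*y,z)
def F(q):
    r=[proj(m,W(q,w,.066+q[4]))-px(*p) for p,w in rim]+[proj(m,W(q,w,q[3]+.022))-px(*p) for p,w in blk]
    return np.ravel(r)
for free in(0,1):
    f=(lambda q:F([*q[:4],q[4]*free]))
    o=least_squares(f,[.487,.031,np.radians(-9.8),.012,0],x_scale=[.01,.01,.1,.01,.01],loss='soft_l1')
    print(o.x[:2],np.degrees(o.x[2]),o.x[3:],'rms',np.sqrt(np.mean(o.fun**2)))
    print(np.round(o.fun.reshape(-1,2),1).tolist())
E
python3 fit.py
```

```text
[0.4867937  0.03161641] -9.697594841778377 [0.00200337 0.        ] rms 0.49085122130969555
[[-0.1, -1.3], [0.0, -0.9], [-0.4, 0.3], [1.2, 1.3], [0.1, 0.2], [-0.1, 0.2], [0.5, 0.1], [-0.1, 0.1], [0.1, 0.1], [-0.8, 0.1], [-0.5, 0.1], [-0.4, 0.0], [0.2, 0.0], [0.2, 0.0], [0.1, -0.0], [0.2, -0.0]]
[0.48685069 0.03158044] -9.671333726313106 [ 0.00184693 -0.00257264] rms 0.3632762852845169
[[0.7, -0.6], [-0.7, -0.3], [0.3, -0.2], [0.7, 0.7], [0.1, 0.2], [-0.2, 0.2], [0.5, 0.1], [-0.2, 0.1], [0.0, 0.1], [-0.9, 0.0], [-0.6, 0.1], [-0.4, 0.0], [0.2, 0.0], [0.1, -0.0], [0.0, -0.1], [0.2, -0.1]]
```

Run:
```python
from h import *
im,m=load('w4'); s=sense(); R=np.array(s['ee_rot']);t=np.array(s['tcp_pos'])
for U,V,z in((437,548,.180),(437,548,.187),(437,698,.195)):
    p=hit(m,(U+.5)/4.6-.5+160,(V+.5)/4.6-.5+48,z); print(R.T@(p-t))
print(rel(.4868,.0316,.18,80.3-90))
```

```text
[ 0.04156363 -0.00109599  0.07222212]
[ 0.04267561 -0.00108465  0.06522216]
[ 0.02466648 -0.00108506  0.05722154]
[array([ 0.0675, -0.0117,  0.0722]), -0.001]
```

Run:
```python
from h import *
im,m=load('w4')
for U,V in((173,270),(153,325),(150,250)):
    for z in(.02,.05,.1): print(U,z,hit(m,U/1.56,V/1.56,z)[:2])
c,s=np.cos(np.radians(-9.7)),np.sin(np.radians(-9.7))
for x in(-40,0,40): print(x,[.4863+c*x/1e3,.0317+s*x/1e3])
```

```text
173 0.02 [0.66192158 0.06157565]
173 0.05 [0.64478887 0.05894858]
173 0.1 [0.61623436 0.05457014]
153 0.02 [0.69195144 0.102864  ]
153 0.05 [0.67205063 0.09643104]
153 0.1 [0.63888262 0.08570946]
150 0.02 [0.67488803 0.0432149 ]
150 0.05 [0.6565601  0.04228029]
150 0.1 [0.62601354 0.04072262]
-40 [np.float64(0.44687186123644584), np.float64(0.038439575182600105)]
0 [np.float64(0.4863), np.float64(0.0317)]
40 [np.float64(0.5257281387635542), np.float64(0.024960424817399896)]
```

>>> jog_arm:
  rows:
    - [[0.02,-0.004,0.02,0],[0.03,-0.004,0.03,0],[0.0185,-0.0032,0.03,0],[0,0,0.015,0],[0,0,0,0],[0,0,0,0],[0,0,0,0]]

```text
time_s: 17.15
tcp_pos: [0.4867, 0.0311, 0.1582]
ee_rot: [[-0.169, -0.986, 0.002], [-0.986, 0.169, 0.001], [-0.001, -0.002, -1.0]]
wrist_force: [0.5, -0.1, 0.3]
gripper_width: 0.136
gripper_force: 30.0
```

Run:
```python
from h import *
s=sense();print(s['time_s'],s['tcp_pos'],rel(.4863,.0317,.155,80.3-90))
im,m=shot('wrist','w5'); save(im,'w5',(140,0,370,230),3)
```

```text
17.15 [0.48665981 0.03105447 0.15815567] [array([-0.0006,  0.0005,  0.0032]), -0.001]
```

View pics/w5.png

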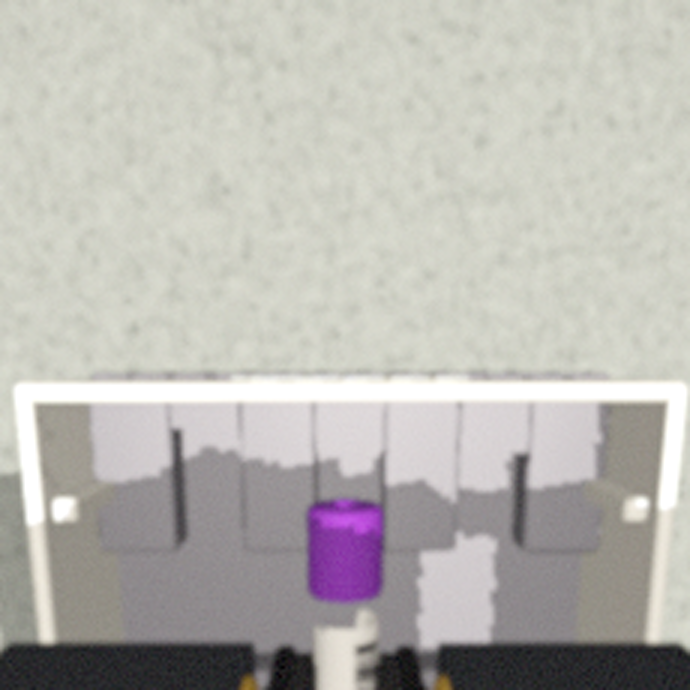

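Run:
```python
from h import *
im,m=load('w5'); s=sense(); R=np.array(s['ee_rot']);t=np.array(s['tcp_pos'])
def T(U,V,z): return R.T@(hit(m,(U+.5)/3-.5+140,(V+.5)/3-.5,z)-t)
print('stopper sides',T(308,550,.093)[:2],T(383,550,.093)[:2],'end',T(345,502,.086)[:2],T(345,502,.101)[:2],'start',T(345,600,.101)[:2])
for h in(.026,.030): print('nest',T(315,470,h)[:2],T(385,470,h)[:2],T(458,470,h)[:2],T(242,470,h)[:2])
print('rim',T(15,385,.066)[:2],T(687,385,.066)[:2])
```

```text
stopper sides [ 0.03266196 -0.00866988] [0.03266036 0.00652461] end [ 0.04134768 -0.00117648] [ 0.04374699 -0.00115205] start [ 0.02442781 -0.00116768]
nest [ 0.04082448 -0.0097009 ] [0.04081734 0.00997601] [0.0408099  0.03048701] [ 0.04083193 -0.03023031]
nest [ 0.04130323 -0.0095448 ] [0.04129621 0.00978282] [0.0412889  0.02992974] [ 0.04131054 -0.0297098 ]
rim [ 0.06476729 -0.07558615] [0.06467315 0.07575832]
```

>>> jog_arm:
  rows:
    - [[0,0.0012,0.02,0],[0,0,0.02,0],[0,0,0.015,0],[0,0,0.007,0],[0,0,0.003,0],[0,0,0,0],[0,0,0,0]]

```text
time_s: 18.08
tcp_pos: [0.4853, 0.0309, 0.0928]
ee_rot: [[-0.17, -0.985, 0.001], [-0.985, 0.17, 0.0], [-0.001, -0.001, -1.0]]
wrist_force: [-0.1, -0.2, -0.1]
gripper_width: 0.136
gripper_force: 30.0
```

>>> jog_arm:
  rows:
    - [[0,0,0.004,0],[0,0,0.004,0],[0,0,0.002,0],[0,0,0.001,0],[0,0,0,0],[0,0,0,0]]

```text
time_s: 18.82
tcp_pos: [0.485, 0.0308, 0.0813]
ee_rot: [[-0.17, -0.985, 0.0], [-0.985, 0.17, 0.0], [-0.0, -0.0, -1.0]]
wrist_force: [-0.8, 0.4, -0.1]
gripper_width: 0.137
gripper_force: 30.0
```

>>> jog_arm:
  rows:
    - [[0,0,0,0],[0,0,0,0],[0,0,0,0],[0,0,-0.02,0],[0,0,-0.04,0],[0,0,-0.04,0],[-0.02,0.011,-0.02,0],[-0.036,0.02,0,0],[-0.036,0.02,0,0],[-0.036,0.02,0,0],[-0.036,0.02,0,0],[-0.036,0.02,0,0],[-0.032,0.0176,0,-0.097],[0,0,0,0],[0,0,0,0]]
  claw: 0.3

```text
time_s: 20.7
tcp_pos: [0.3975, 0.2808, 0.201]
ee_rot: [[-0.075, -0.997, -0.001], [-0.997, 0.075, -0.001], [0.001, 0.001, -1.0]]
wrist_force: [-0.7, -0.5, -0.7]
gripper_width: 0.305
gripper_force: 0.0
```

```bash
cat > purple.py <<'E'
from h import *
def blobs(cam,fn):
    im,m=shot(cam,fn); h=cv2.cvtColor(im,cv2.COLOR_RGB2HSV)
    mk=((h[...,0]>130)&(h[...,0]<160)&(h[...,1]>110)).astype(np.uint8)
    n,_,st,ce=cv2.connectedComponentsWithStats(mk)
    return im,m,[(st[i,4],ce[i]) for i in range(1,n) if st[i,4]>4]
if __name__=='__main__':
    for cam,fn in(('top','top2'),('wrist','w6')):
        im,m,b=blobs(cam,fn)
        for a,c in b: print(cam,a,c,hit(m,*c,.01)[:2])
E
python3 purple.py; python3 -c "
from h import *
print(sense()['joints'],rel(.3977,.2813,.072,-4.3))"
```

```text
top 17 [253.17647059 197.23529412] [ 0.48193864 -0.004371  ]
top 13 [174.15384615 224.38461538] [0.39626375 0.24423459]
wrist 208 [255.26923077 157.10096154] [0.39562692 0.24730812]
wrist 8 [ 11.25  213.125] [0.67379622 0.2892007 ]
wrist 5 [ 36.  225.8] [0.65030852 0.30623091]
wrist 5 [292.2 233.8] [0.36003187 0.33812284]
wrist 5 [468.8 266.8] [0.15295537 0.39608637]
wrist 5 [489.2 267.4] [0.12872709 0.39872205]
wrist 5 [ 34.  270.8] [0.66868338 0.36220987]
wrist 6 [ 33.33333333 273.83333333] [0.67061818 0.36612478]
wrist 8 [300.    277.125] [0.35300597 0.39469567]
wrist 10 [506.8 278.3] [0.10560006 0.41508534]
wrist 5 [499.  281.2] [0.11433692 0.41836398]
wrist 5 [489.4 284. ] [0.12531369 0.42135949]
wrist 10 [240.4 328.3] [0.43077143 0.46192319]
wrist 8 [ 49.25  331.125] [0.67346823 0.4477782 ]
wrist 7 [ 22.28571429 334.57142857] [0.70919185 0.45032545]
wrist 5 [225.8 334. ] [0.45010705 0.46911874]
wrist 7 [160.42857143 340.42857143] [0.53485147 0.47259038]
wrist 5 [240.8 341.4] [0.43204717 0.48190282]
wrist 5 [ 12.6 347. ] [0.72732432 0.46825655]
wrist 5 [125.6 350.2] [0.582465   
[... 404 characters left out ...]
t 5 [285.  366.2] [0.37727481 0.52573394]
wrist 5 [335.2 364.4] [0.31107349 0.52780068]
wrist 7 [189.71428571 372.57142857] [0.50438597 0.52665463]
wrist 6 [290.66666667 374.        ] [0.37035154 0.53921253]
wrist 5 [347.8 373. ] [0.29434313 0.54330462]
wrist 5 [ 53.6 376.6] [0.68706635 0.5195588 ]
wrist 8 [143.5   376.625] [0.56701967 0.528707  ]
wrist 6 [130.83333333 377.66666667] [0.58426955 0.5291574 ]
wrist 5 [328.4 376.4] [0.32016937 0.54705235]
wrist 5 [ 21.4 379. ] [0.73125992 0.52026574]
wrist 5 [505.4 379.6] [0.08318173 0.57044069]
[ 5.43442776e+01  1.39815981e+01 -2.59678709e+01 -8.14973023e-03
 -5.00835165e+01 -5.86682613e+01] [array([-1.000e-03,  1.000e-04,  1.291e-01]), -0.001]
```

>>> jog_arm:
  rows:
    - [[-0.0015,0,0.03,0],[0,0,0.04,0],[0,0,0.03,0],[0,0,0.018,0],[0,0,0.008,0],[0,0,0.0025,0],[0,0,0,0],[0,0,0,0]]
  claw: 0.5

```text
time_s: 21.8
tcp_pos: [0.3981, 0.2831, 0.0735]
ee_rot: [[-0.074, -0.997, 0.001], [-0.997, 0.074, 0.001], [-0.001, -0.001, -1.0]]
wrist_force: [-0.3, 1.0, 0.5]
gripper_width: 0.5
gripper_force: 0.0
```

>>> jog_arm:
  rows:
    - [[0,0,0,0],[0,0,0,0],[0,0,0,0],[0,0,0,0],[0,0,0,0],[0,0,0,0]]
  claw: 0

```text
time_s: 22.55
tcp_pos: [0.3978, 0.2828, 0.0727]
ee_rot: [[-0.074, -0.997, -0.0], [-0.997, 0.074, -0.0], [0.0, 0.0, -1.0]]
wrist_force: [-0.6, -0.6, 0.2]
gripper_width: 0.135
gripper_force: 30.0
```

>>> jog_arm:
  rows:
    - [[0,0,-0.02,0],[0,0,-0.035,0],[0,0,-0.035,0],[0.02,-0.0055,-0.02,0],[0.03,-0.008,0,0],[0.036,-0.01,0,0],[0.036,-0.01,0,0],[0.036,-0.01,0,0],[0.036,-0.01,0,0],[0.03,-0.008,0,0],[0.0165,-0.0045,0,0.05],[0,0,0,0.046],[0,0,0.02,0],[0,0,0,0],[0,0,0,0],[0,0,0,0]]

```text
time_s: 24.55
tcp_pos: [0.4462, 0.0383, 0.1634]
ee_rot: [[-0.169, -0.986, 0.001], [-0.986, 0.169, 0.0], [-0.001, -0.001, -1.0]]
wrist_force: [-0.7, -0.4, -0.2]
gripper_width: 0.133
gripper_force: 30.0
```

```bash
cat > look.py <<'E'
import sys
from h import *
# image up to now: find held stopper (purple) and nest-ish info in tool frame
from purple import blobs
im,m,b=blobs('wrist',sys.argv[1]); s=sense(); R=np.array(s['ee_rot']);t=np.array(s['tcp_pos'])
h=cv2.cvtColor(im,cv2.COLOR_RGB2HSV)
mk=((h[...,0]>130)&(h[...,0]<160)&(h[...,1]>110)).astype(np.uint8)
n,l,st,ce=cv2.connectedComponentsWithStats(mk); 
for i in range(1,n):
    if st[i,4]>100:
        x,y,w,hh,a=st[i]; z=t[2]-.065
        T=lambda u,v,z: np.round((R.T@(hit(m,u,v,z)-t))[:2],4)
        print('box',x,y,w,hh,'sides',T(x-.5,y+hh/2,z),T(x+w-.5,y+hh/2,z),'end',T(x+w/2,y-.5,z))
print(s['time_s'],s['tcp_pos'],s['gripper_width'],s['joints'])
E
python3 look.py w7; python3 -c "
from h import *
print(rel(.4458,.038,.085,80.3-90))"
```

```text
box 204 153 16 20 sides [ 0.045  -0.0316] [ 0.0449 -0.0221] end [ 0.0512 -0.0263]
box 243 163 25 34 sides [ 0.0346 -0.0085] [0.0346 0.0067] end [ 0.0452 -0.0006]
24.6 [0.44613874 0.0382809  0.16331095] 0.13914442562707385 [ 2.58151461e+01  1.34921055e+01 -3.37804654e+01  6.79225400e-03
 -4.26600928e+01 -3.55429311e+01]
[array([0.0004, 0.0004, 0.0783]), -0.0]
```

>>> jog_arm:
  rows:
    - [[-0.0015,0.0002,0.02,0],[0,0,0.02,0],[0,0,0.02,0],[0,0,0.008,0],[0,0,0.004,0],[0,0,0,0],[0,0,0,0]]

```text
time_s: 25.48
tcp_pos: [0.4463, 0.0398, 0.0913]
ee_rot: [[-0.169, -0.986, 0.001], [-0.986, 0.169, 0.001], [-0.001, -0.001, -1.0]]
wrist_force: [0.2, -0.1, -0.0]
gripper_width: 0.136
gripper_force: 30.0
```

>>> jog_arm:
  rows:
    - [[0,0,0.003,0],[0,0,0.003,0],[0,0,0.002,0],[0,0,0.001,0],[0,0,0,0],[0,0,0,0]]

```text
time_s: 26.22
tcp_pos: [0.4459, 0.0396, 0.0818]
ee_rot: [[-0.169, -0.986, 0.0], [-0.986, 0.169, 0.0], [-0.0, -0.0, -1.0]]
wrist_force: [-0.1, -0.5, -0.1]
gripper_width: 0.136
gripper_force: 30.0
```

>>> jog_arm:
  rows:
    - [[0,0,0,0],[0,0,0,0],[0,0,0,0],[0,0,-0.02,0],[0,0,-0.04,0],[0,0,-0.04,0],[-0.02,0.015,-0.02,0],[-0.0306,0.027,0,0],[-0.03,0.027,0,0],[-0.03,0.026,0,0.05],[0,0,0,0.052],[0,0,0,0],[0,0,0,0],[0,0,0,0]]
  claw: 0.3

```text
time_s: 27.98
tcp_pos: [0.3712, 0.1643, 0.2017]
ee_rot: [[-0.269, -0.963, -0.0], [-0.963, 0.269, -0.0], [0.0, 0.0, -1.0]]
wrist_force: [-0.2, -0.5, -0.0]
gripper_width: 0.299
gripper_force: 0.0
```

Run:
```python
from h import *
s=sense(); R=np.array(s['ee_rot']);t=np.array(s['tcp_pos']); print(s['time_s'],t,s['joints'],rel(.371,.1646,.072,-15.5))
im,m=shot('wrist','w8'); ima,ma=shot('top','top3')
print(proj(m,(.371,.1646,.007)),proj(m,(.357,.114,.007)))
save(im,'w8',(170,90,340,230),4)
save(ima,'top3c',(140,150,300,270),4)
a=cv2.imread('pics/w8.png');b=cv2.imread('pics/top3c.png'); h=520
a=cv2.resize(a,(400,330));b=cv2.resize(b,(400,300));b=cv2.copyMakeBorder(b,0,30,0,0,cv2.BORDER_CONSTANT)
cv2.imwrite('pics/j1.png',np.hstack([a,b]))
```

```text
27.975 [0.37115579 0.16425219 0.20168055] [ 4.70564243e+01  6.20417637e+00 -3.60716065e+01 -1.98204003e-03
 -4.77352287e+01 -6.26779856e+01] [array([-0.0003,  0.0002,  0.1297]), -0.002]
[255.98141885 186.71095061] [255.86235645 138.49035113]
```

View pics/j1.png

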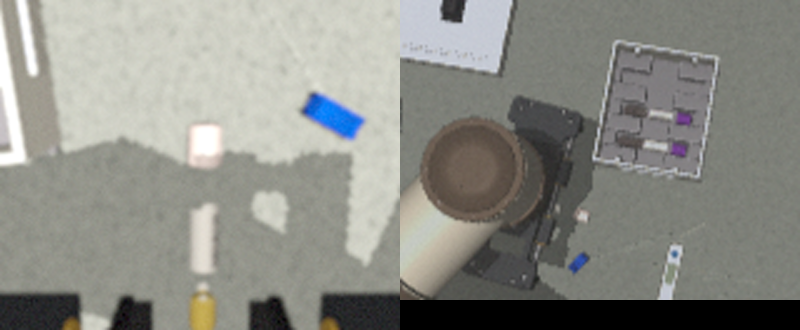

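Run:
```python
from h import *
im,m=load('w8'); s=sense(); R=np.array(s['ee_rot']);t=np.array(s['tcp_pos'])
for v,z in((122,.002),(122,.008),(166,.014)): print(R.T@(hit(m,170+205/2.353,90+v/2.353,z)-t))
```

```text
[0.04842185 0.00146316 0.19969448]
[0.04881944 0.00141652 0.19369451]
[0.02978001 0.00139616 0.18769257]
```

>>> jog_arm:
  rows:
    - [[-0.0025,0.001,0.03,0],[0,0,0.04,0],[0,0,0.03,0],[0,0,0.018,0],[0,0,0.008,0],[0,0,0.003,0],[0,0,0,0],[0,0,0,0]]
  claw: 0.5

```text
time_s: 29.08
tcp_pos: [0.371, 0.1676, 0.0734]
ee_rot: [[-0.269, -0.963, 0.001], [-0.963, 0.269, 0.001], [-0.002, -0.001, -1.0]]
wrist_force: [-0.5, 0.1, -0.5]
gripper_width: 0.5
gripper_force: 0.0
```

>>> jog_arm:
  rows:
    - [[0,0,0,0],[0,0,0,0],[0,0,0,0],[0,0,0,0],[0,0,0,0],[0,0,0,0]]
  claw: 0

```text
time_s: 29.82
tcp_pos: [0.3707, 0.1673, 0.0727]
ee_rot: [[-0.269, -0.963, -0.0], [-0.963, 0.269, -0.0], [0.0, 0.0, -1.0]]
wrist_force: [-0.3, 0.2, 0.3]
gripper_width: 0.136
gripper_force: 30.0
```

>>> jog_arm:
  rows:
    - [[0,0,-0.02,0],[0,0,-0.035,0],[0,0,-0.035,0],[0.01,-0.02,-0.02,0],[0.015,-0.03,0,0],[0.018,-0.036,0,0],[0.018,-0.036,0,0],[0.018,-0.036,0,0],[0.0155,-0.0282,0,-0.051],[0,0,0,-0.05],[0,0,0.02,0],[0,0,0,0],[0,0,0,0],[0,0,0,0]]

```text
time_s: 31.58
tcp_pos: [0.525, 0.0265, 0.1635]
ee_rot: [[-0.17, -0.985, 0.001], [-0.985, 0.17, 0.0], [-0.001, -0.001, -1.0]]
wrist_force: [0.1, -0.6, -0.5]
gripper_width: 0.137
gripper_force: 30.0
```

Run:
```python
from h import *
s=sense(); R=np.array(s['ee_rot']);t=np.array(s['tcp_pos']); print(s['time_s'],t,rel(.5246,.0262,.085,80.3-90))
im,m=shot('wrist','w9')
W=lambda a,b,c:proj(m,t+R@np.array([a,b,c]))
u,v=W(.051,0,.065); print(u,v)
save(im,'w9',(int(u)-60,int(v)-50,int(u)+60,int(v)+50),5)
```

```text
31.575 [0.52500143 0.02652902 0.16346164] [array([0.0004, 0.0004, 0.0785]), -0.001]
256.39288380107564 152.83915151201737
```

View pics/w9.png

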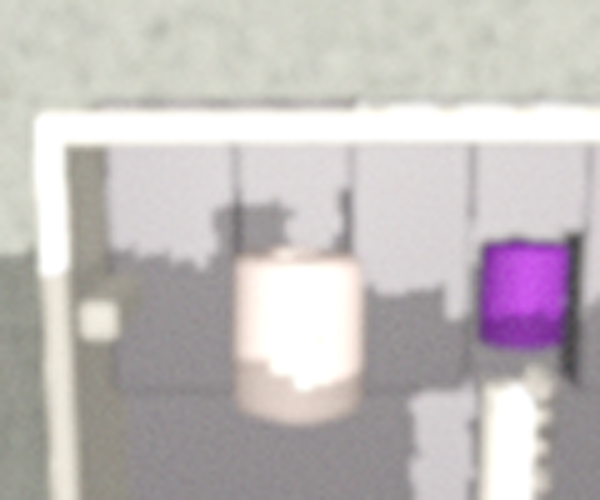

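>>> jog_arm:
  rows:
    - [[0.0007,0.0004,0.02,0],[0,0,0.02,0],[0,0,0.02,0],[0,0,0.008,0],[0,0,0.004,0],[0,0,0,0],[0,0,0,0]]

```text
time_s: 32.5
tcp_pos: [0.5246, 0.0258, 0.0914]
ee_rot: [[-0.17, -0.985, 0.001], [-0.985, 0.17, 0.0], [-0.001, -0.001, -1.0]]
wrist_force: [0.2, 0.5, -0.2]
gripper_width: 0.138
gripper_force: 30.0
```

>>> jog_arm:
  rows:
    - [[0,0,0.003,0],[0,0,0.003,0],[0,0,0.002,0],[0,0,0.001,0],[0,0,0,0],[0,0,0,0]]

```text
time_s: 33.25
tcp_pos: [0.5242, 0.0257, 0.0818]
ee_rot: [[-0.17, -0.985, 0.0], [-0.985, 0.17, -0.0], [-0.0, -0.0, -1.0]]
wrist_force: [-0.5, -0.3, -0.9]
gripper_width: 0.135
gripper_force: 30.0
```

>>> jog_arm:
  rows:
    - [[0,0,0,0],[0,0,0,0],[0,0,0,0],[0,0,-0.02,0],[0,0,-0.04,0],[0,0,-0.04,0],[0.02,0.004,-0.04,0],[0.03,0.006,-0.03,0],[0.037,0.008,-0.01,0],[0.04,0.008,0,0],[0.04,0.008,0,0],[0.04,0.008,0,0],[0.02,0.004,0,0],[0,0,0,0],[0,0,0,0],[0,0,0,0]]
  claw: 0.3

```text
time_s: 35.25
tcp_pos: [0.4405, -0.1895, 0.2618]
ee_rot: [[-0.169, -0.986, 0.0], [-0.986, 0.169, 0.0], [-0.0, -0.0, -1.0]]
wrist_force: [0.5, 0.0, -0.5]
gripper_width: 0.3
gripper_force: 0.0
```

Run:
```python
from h import *
s=sense(); print(s['time_s'],s['tcp_pos'],s['joints'])
im,m=shot('wrist','w10'); save(im,'w10',(90,20,420,230),2.4)
print([proj(m,(x,y,.02)) for x,y in((.516,-.269),(.369,-.266))])
```

```text
35.25 [ 0.44051666 -0.18954134  0.2617518 ] [-3.81817882e+00  9.36533516e+00 -2.19846274e+01 -3.84956327e-03
 -5.86449629e+01 -5.91091528e+00]
[array([183.63009168, 125.31477076]), array([303.7831811 , 106.37440996])]
```

View pics/w10.png

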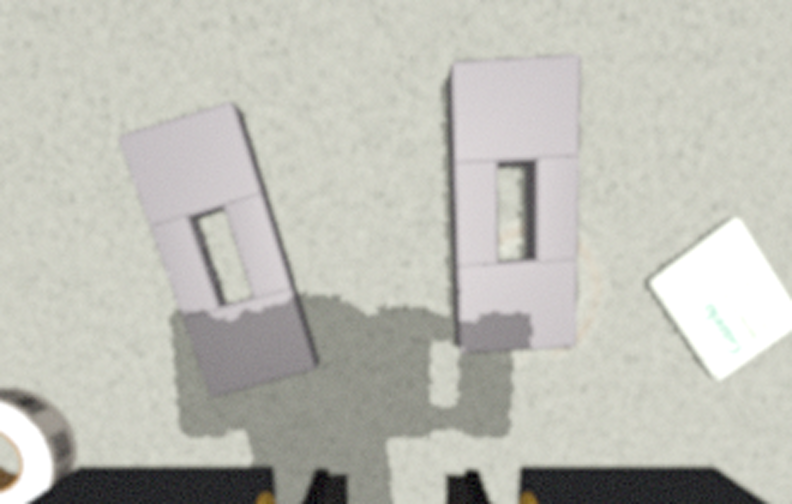

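```bash
cat > fitp.py <<'E'
from h import *
from scipy.optimize import least_squares
im,m=load('w10'); px=lambda U,V:np.array([(U+.5)/2.4-.5+90,(V+.5)/2.4-.5+20])
L=[(68,30),(68,-30),(-68,-30),(-68,30)]
# plate x axis along world -y (image up)
for n,C,x0 in(('far',[(120,136),(235,103),(312,366),(212,396)],(.516,-.269)),('near',[(452,64),(580,57),(577,346),(459,351)],(.369,-.266))):
    for zf in(None,.02,.03):
        def F(q):
            c,s=np.cos(q[2]),np.sin(q[2]); z=q[3] if zf is None else zf
            return np.ravel([proj(m,(q[0]+(c*a-s*b)/1e3,q[1]+(s*a+c*b)/1e3,z))-px(*p) for p,(a,b) in zip(C,L)])
        o=least_squares(F,[*x0,-1.57,.02],x_scale=[.01,.01,.1,.01]); print(n,zf,np.round(o.x[:2],4),np.degrees(o.x[2]).round(1),o.x[3].round(4),np.sqrt(np.mean(o.fun**2)).round(2))
print('slots',hit(m,*px(222,256),.025)[:2],hit(m,*px(516,211),.025)[:2])
E
python3 fitp.py
```

```text
far None [ 0.5204 -0.268 ] -84.8 0.0121 0.57
far 0.02 [ 0.5184 -0.2674] -84.9 0.02 1.17
far 0.03 [ 0.5157 -0.2667] -84.9 0.02 2.45
near None [ 0.3683 -0.2636] -96.7 0.0236 0.32
near 0.02 [ 0.3677 -0.2639] -96.8 0.02 0.58
near 0.03 [ 0.3696 -0.2632] -96.7 0.02 0.96
slots [ 0.51668875 -0.2679007 ] [ 0.36900713 -0.26427474]
```

>>> jog_arm:
  rows:
    - [[0.02,0.013,0.02,0],[0.03,0.02,0.04,0],[0.0347,0.0243,0.04,-0.052],[0,0,0.03,0],[0,0,0.02,0],[0,0,0.012,0],[0,0,0.006,0],[0,0,0.0015,0],[0,0,0,0],[0,0,0,0],[0,0,0,0]]
  claw: 1

```text
time_s: 36.67
tcp_pos: [0.3695, -0.264, 0.0926]
ee_rot: [[-0.119, -0.993, 0.001], [-0.993, 0.119, -0.0], [0.0, -0.001, -1.0]]
wrist_force: [-0.6, -0.7, 0.4]
gripper_width: 0.998
gripper_force: 0.0
```

>>> jog_arm:
  rows:
    - [[0,0,0,0],[0,0,0,0],[0,0,0,0],[0,0,0,0],[0,0,0,0],[0,0,0,0]]
  claw: 0

```text
time_s: 37.42
tcp_pos: [0.3693, -0.2639, 0.0922]
ee_rot: [[-0.119, -0.993, -0.0], [-0.993, 0.119, 0.0], [-0.0, 0.0, -1.0]]
wrist_force: [-0.2, -0.6, -0.3]
gripper_width: 0.684
gripper_force: 30.0
```

>>> jog_arm:
  rows:
    - [[0,0,-0.01,0],[0,0,-0.025,0],[0,0,-0.035,0],[0,0,-0.035,0],[-0.0278,-0.008,-0.023,0],[-0.035,-0.0092,0,0],[-0.035,-0.0092,0,0],[-0.035,-0.0092,0,0],[-0.035,-0.0092,0,0],[-0.035,-0.0092,0,0],[-0.035,-0.0092,0,0],[-0.035,-0.0092,0,0],[-0.035,-0.008,0,0],[0,0,0,-0.15],[0,0,0,-0.17],[0,0,0,-0.17],[0,0,0,-0.17],[0,0,0,-0.17],[0,0,0,-0.17],[0,0,0,-0.17]]

```text
time_s: 39.92
tcp_pos: [0.4855, 0.0321, 0.2208]
ee_rot: [[0.871, -0.492, 0.0], [-0.492, -0.871, 0.0], [0.0, -0.0, -1.0]]
wrist_force: [0.3, -0.1, -0.4]
gripper_width: 0.682
gripper_force: 30.0
```

>>> jog_arm:
  rows:
    - [[0,0,0,-0.17],[0,0,0,-0.178],[0,0,0,0],[0,0,0,0],[0,0,0,0]]

```text
time_s: 40.55
tcp_pos: [0.4857, 0.0321, 0.2204]
ee_rot: [[0.985, -0.172, 0.0], [-0.172, -0.985, 0.0], [0.0, -0.0, -1.0]]
wrist_force: [-0.8, -0.6, -0.0]
gripper_width: 0.687
gripper_force: 30.0
```

Run:
```python
from h import *
s=sense(); print(s['time_s'],s['tcp_pos'],s['gripper_width'],rel(.4857,.032,.11,80.3))
im,m=shot('wrist','w11'); R=np.array(s['ee_rot']);t=np.array(s['tcp_pos'])
# grey profile along tool x across front end of plate (lateral offsets), pixels from high to low
for dy in(-.02,.0,.02):
    u,v=proj(m,t+R@np.array([.068,dy,.062])); col=im[int(v)-14:int(v)+15,int(round(u))].mean(1).astype(int)
    print(round(u,1),round(v,1),int(v)-14,col.tolist())
```

```text
40.55 [0.48565509 0.03213679 0.22039081] 0.6866954981295749 [array([1.000e-04, 1.000e-04, 1.104e-01]), -0.004]
219.5 124.9 110 [133, 124, 120, 149, 182, 207, 209, 194, 162, 125, 109, 106, 99, 86, 82, 83, 95, 97, 99, 95, 100, 100, 99, 97, 98, 101, 101, 99, 95]
255.0 124.8 110 [93, 111, 139, 153, 156, 163, 168, 160, 138, 105, 102, 109, 102, 87, 79, 82, 89, 100, 105, 98, 104, 100, 101, 100, 100, 102, 102, 98, 101]
290.4 124.8 110 [106, 101, 119, 152, 190, 210, 217, 209, 186, 143, 126, 132, 135, 114, 90, 83, 98, 99, 102, 101, 102, 102, 98, 102, 100, 103, 102, 99, 98]
```

>>> jog_arm:
  rows:
    - [[0,0,0.02,-0.004],[0,0,0.03,0],[0,0,0.03,0],[0,0,0.015,0],[0,0,0.01,0],[0,0,0.004,0],[0,0,0.002,0],[0,0,0,0],[0,0,0,0]]

```text
time_s: 41.72
tcp_pos: [0.4859, 0.0322, 0.1097]
ee_rot: [[0.986, -0.167, 0.001], [-0.167, -0.986, 0.0], [0.001, -0.001, -1.0]]
wrist_force: [-0.3, 0.6, -0.5]
gripper_width: 0.683
gripper_force: 30.0
```

>>> jog_arm:
  rows:
    - [[0,0,0.002,0],[0,0,0.002,0],[0,0,0.001,0],[0,0,0.001,0],[0,0,0.001,0],[0,0,0,0],[0,0,0,0]]

```text
time_s: 42.6
tcp_pos: [0.4857, 0.0322, 0.1023]
ee_rot: [[0.986, -0.167, 0.0], [-0.167, -0.986, -0.0], [0.0, 0.0, -1.0]]
wrist_force: [-0.2, -0.0, -0.7]
gripper_width: 0.682
gripper_force: 30.0
```

>>> jog_arm:
  rows:
    - [[0,0,0.001,0],[0,0,0.001,0],[0,0,0,0],[0,0,0,0]]

```text
time_s: 43.1
tcp_pos: [0.4857, 0.0322, 0.1002]
ee_rot: [[0.986, -0.167, 0.0], [-0.167, -0.986, -0.0], [0.0, 0.0, -1.0]]
wrist_force: [0.6, -0.1, -1.0]
gripper_width: 0.684
gripper_force: 30.0
```

>>> jog_arm:
  rows:
    - [[0,0,0.001,0],[0,0,0,0],[0,0,0,0],[0,0,0,0]]

```text
time_s: 43.6
tcp_pos: [0.4857, 0.0322, 0.0992]
ee_rot: [[0.986, -0.167, 0.0], [-0.167, -0.986, 0.0], [0.0, -0.0, -1.0]]
wrist_force: [-0.7, -0.9, -0.6]
gripper_width: 0.679
gripper_force: 30.0
```

>>> jog_arm:
  rows:
    - [[0,0,0.001,0],[0,0,0,0],[0,0,0,0],[0,0,0,0]]

```text
time_s: 44.1
tcp_pos: [0.4858, 0.0322, 0.0986]
ee_rot: [[0.986, -0.167, 0.0], [-0.167, -0.986, 0.0], [0.0, -0.0, -1.0]]
wrist_force: [-2.1, 0.8, 6.1]
gripper_width: 0.681
gripper_force: 30.0
```

>>> jog_arm:
  rows:
    - [[0,0,0,0],[0,0,0,0],[0,0,0,0],[0,0,-0.01,0],[0,0,-0.03,0],[0,0,-0.04,0],[0,0,-0.03,0.15],[0,0,-0.01,0.17],[0,0,0,0.17],[0,0,0,0.17],[0,0,0,0.17],[0,0,0,0.17],[0,0,0,0.17],[0,0,0,0.17],[0,0,0,0.182],[0,0,0,0]]
  claw: 0.8

```text
time_s: 46.1
tcp_pos: [0.4857, 0.0321, 0.2188]
ee_rot: [[-0.117, -0.993, 0.001], [-0.993, 0.117, 0.0], [-0.0, -0.001, -1.0]]
wrist_force: [-0.5, -0.4, -0.0]
gripper_width: 0.795
gripper_force: 0.0
```

>>> jog_arm:
  rows:
    - [[0.03,0.008,0,0],[0.035,0.0091,0,0],[0.035,0.0091,0,0],[0.035,0.0091,0,0],[0.035,0.0091,0,0],[0.035,0.0091,0,0],[0.035,0.0091,0,0],[0.035,0.0091,0,0],[0.0325,0.0084,0,0],[0,0,0.03,0],[0,0,0.03,0],[0,0,0,0],[0,0,0,0],[0,0,0,0]]
  claw: 1

```text
time_s: 47.85
tcp_pos: [0.3705, -0.2638, 0.1596]
ee_rot: [[-0.117, -0.993, 0.003], [-0.993, 0.117, -0.001], [0.001, -0.003, -1.0]]
wrist_force: [-0.0, -0.2, -0.5]
gripper_width: 1.002
gripper_force: 0.0
```

Run:
```python
from h import *
s=sense(); print(s['time_s'],s['tcp_pos'],s['gripper_width'],rel(.3694,-.2638,.082,-6.8))
im,m=shot('wrist','w12'); R=np.array(s['ee_rot']);t=np.array(s['tcp_pos'])
# front end of pile's top plate (z=.02) : profile
for dy in(-.02,.0,.02):
    u,v=proj(m,np.array([.3694,-.2638,.02])+R@np.array([.068,dy,0])); col=im[int(v)-10:int(v)+11,int(round(u))].mean(1).astype(int)
    print(round(u,1),round(v,1),int(v)-10,col.tolist())
for dx in(.04,):
    for sy in(-1,1):
        u,v=proj(m,np.array([.3694,-.2638,.02])+R@np.array([dx,sy*.03,0])); print(round(u,1),int(u)-10,im[int(round(v)),int(u)-10:int(u)+11].mean(1).astype(int).tolist())
```

```text
47.85 [ 0.37054047 -0.26379416  0.15959343] 1.0022351990859004 [array([0.0001, 0.0014, 0.0776]), 0.001]
234.1 123.2 113 [197, 196, 199, 203, 200, 202, 203, 205, 205, 200, 182, 177, 192, 205, 207, 207, 208, 206, 207, 208, 207]
257.8 123.2 113 [197, 200, 198, 197, 195, 194, 195, 197, 192, 179, 161, 172, 194, 207, 209, 208, 210, 207, 209, 209, 206]
281.4 123.1 113 [197, 199, 203, 203, 204, 204, 202, 205, 199, 189, 174, 175, 195, 210, 211, 209, 210, 209, 209, 210, 209]
223.3 213 [136, 137, 135, 137, 140, 137, 135, 136, 137, 134, 124, 127, 136, 143, 142, 143, 144, 144, 141, 144, 141]
292.1 282 [203, 204, 203, 205, 202, 204, 203, 202, 191, 174, 181, 190, 190, 185, 183, 179, 173, 174, 174, 173, 166]
```

>>> jog_arm:
  rows:
    - [[0,0.0005,0.03,0],[0,0,0.025,0],[0,0,0.015,0],[0,0,0.006,0],[0,0,0.0015,0],[0,0,0,0],[0,0,0,0]]

```text
time_s: 48.78
tcp_pos: [0.3695, -0.2637, 0.0814]
ee_rot: [[-0.119, -0.993, 0.001], [-0.993, 0.119, -0.0], [0.0, -0.001, -1.0]]
wrist_force: [-0.5, -0.4, 0.1]
gripper_width: 0.995
gripper_force: 0.0
```

>>> jog_arm:
  rows:
    - [[0,0,0,0],[0,0,0,0],[0,0,0,0],[0,0,0,0],[0,0,0,0],[0,0,0,0]]
  claw: 0

```text
time_s: 49.52
tcp_pos: [0.3691, -0.2636, 0.0808]
ee_rot: [[-0.119, -0.993, -0.0], [-0.993, 0.119, 0.0], [-0.0, 0.0, -1.0]]
wrist_force: [-0.6, -0.1, 1.8]
gripper_width: 0.687
gripper_force: 30.0
```

>>> jog_arm:
  rows:
    - [[0,0,-0.01,0],[0,0,-0.025,0],[0,0,-0.035,0],[0,0,-0.035,0],[-0.0274,-0.008,-0.033,0],[-0.035,-0.0092,0,0],[-0.035,-0.0092,0,0],[-0.035,-0.0092,0,0],[-0.035,-0.0092,0,0],[-0.035,-0.0092,0,0],[-0.035,-0.0092,0,0],[-0.035,-0.0092,0,0],[-0.035,-0.0082,0,0],[0,0,0,-0.152],[0,0,0,-0.17],[0,0,0,-0.17],[0,0,0,-0.17],[0,0,0,-0.17],[0,0,0,-0.17],[0,0,0,-0.17]]

```text
time_s: 52.02
tcp_pos: [0.4854, 0.032, 0.2192]
ee_rot: [[0.872, -0.49, 0.0], [-0.49, -0.872, 0.0], [0.0, -0.0, -1.0]]
wrist_force: [0.2, -0.1, -0.5]
gripper_width: 0.686
gripper_force: 30.0
```

>>> jog_arm:
  rows:
    - [[0,0,0,-0.17],[0,0,0,-0.178],[0,0,0.02,0],[0,0,0.02,0],[0,0,0.01,0],[0,0,0,0],[0,0,0,0]]

```text
time_s: 52.9
tcp_pos: [0.4862, 0.0322, 0.1695]
ee_rot: [[0.986, -0.169, 0.001], [-0.169, -0.986, 0.0], [0.001, -0.001, -1.0]]
wrist_force: [0.8, 0.2, 0.5]
gripper_width: 0.685
gripper_force: 30.0
```

```bash
cat > chk.py <<'E'
import sys
from h import *
s=sense(); pb=float(sys.argv[1]); print(s['time_s'],s['tcp_pos'],s['gripper_width'],rel(.4857,.0322,.12,80.3))
im,m=shot('wrist',sys.argv[2]); R=np.array(s['ee_rot']);t=np.array(s['tcp_pos'])
for dy in(-.02,.0,.02):
    u,v=proj(m,t+R@np.array([.068,dy,pb-.010])); col=im[int(v)-12:int(v)+9,int(round(u))].mean(1).astype(int)
    ur,vr=proj(m,[*(t+R@np.array([.074,dy,0]))[:2],.066])
    print(round(v,1),int(v)-12,col.tolist(),'rim expected',round(vr,1), im[int(vr)-6:int(vr)+7,int(round(ur))].mean(1).astype(int).tolist())
E
python3 chk.py .0708 w13
```

```text
52.9 [0.48616322 0.03221336 0.1695317 ] 0.6853305146545683 [array([-0.0005,  0.0001,  0.0495]), -0.0]
124.9 112 [245, 255, 255, 255, 255, 227, 181, 170, 186, 189, 163, 128, 125, 138, 144, 152, 154, 152, 150, 152, 150] rim expected 116.1 [196, 216, 224, 226, 231, 233, 222, 204, 174, 146, 147, 151, 146]
124.9 112 [224, 223, 226, 227, 223, 202, 174, 153, 157, 155, 149, 135, 129, 138, 152, 149, 153, 155, 152, 152, 153] rim expected 116.1 [187, 215, 224, 223, 226, 227, 223, 202, 174, 153, 157, 155, 149]
124.9 112 [249, 255, 255, 255, 255, 254, 214, 167, 154, 157, 146, 128, 129, 135, 149, 153, 157, 153, 155, 157, 154] rim expected 116.1 [206, 238, 250, 254, 252, 237, 223, 204, 169, 134, 142, 152, 149]
```

>>> jog_arm:
  rows:
    - [[0,0,0.02,0],[0,0,0.02,0],[0,0,0.01,0],[0,0,0.006,0],[0,0,0.002,0],[0,0,0.001,0],[0,0,0,0],[0,0,0,0]]

```text
time_s: 53.95
tcp_pos: [0.4858, 0.0321, 0.11]
ee_rot: [[0.986, -0.169, 0.001], [-0.169, -0.986, 0.0], [0.001, -0.0, -1.0]]
wrist_force: [-0.3, 0.9, 0.1]
gripper_width: 0.685
gripper_force: 30.0
```

>>> jog_arm:
  rows:
    - [[0,0,0.001,0],[0,0,0.001,0],[0,0,0,0],[0,0,0,0]]

```text
time_s: 54.45
tcp_pos: [0.4857, 0.0321, 0.1077]
ee_rot: [[0.986, -0.169, -0.0], [-0.169, -0.986, -0.0], [-0.0, 0.0, -1.0]]
wrist_force: [0.6, -0.6, 0.1]
gripper_width: 0.685
gripper_force: 30.0
```

>>> jog_arm:
  rows:
    - [[0,0,0,0],[0,0,0,0],[0,0,0,0],[0,0,-0.01,0],[0,0,-0.03,0],[0,0,-0.04,0],[0,0,-0.025,0.15],[0,0,-0.005,0.17],[0,0,0,0.17],[0,0,0,0.17],[0,0,0,0.17],[0,0,0,0.17],[0,0,0,0.17],[0,0,0,0.17],[0,0,0,0.18],[0,0,0,0]]
  claw: 0.8

```text
time_s: 56.45
tcp_pos: [0.4857, 0.0321, 0.2184]
ee_rot: [[-0.117, -0.993, 0.001], [-0.993, 0.117, 0.0], [-0.0, -0.001, -1.0]]
wrist_force: [-0.1, -0.1, 1.0]
gripper_width: 0.797
gripper_force: 0.0
```

>>> jog_arm:
  rows:
    - [[0.03,0.008,0,0],[0.035,0.0091,0,0],[0.035,0.0091,0,0],[0.035,0.0091,0,0],[0.035,0.0091,0,0],[0.035,0.0091,0,0],[0.035,0.0091,0,0],[0.035,0.0091,0,0],[0.0325,0.0084,0,0],[0,0,0.03,0],[0,0,0.03,0],[0,0,0,0],[0,0,0,0],[0,0,0,0]]
  claw: 1

```text
time_s: 58.2
tcp_pos: [0.3705, -0.2639, 0.1591]
ee_rot: [[-0.117, -0.993, 0.003], [-0.993, 0.117, -0.001], [0.001, -0.003, -1.0]]
wrist_force: [-0.5, -0.5, 1.0]
gripper_width: 0.999
gripper_force: 0.0
```

```bash
cat > pile.py <<'E'
import sys
from h import *
x,y,zt,a,fn=*map(float,sys.argv[1:5]),sys.argv[5]
s=sense(); print(s['time_s'],s['tcp_pos'],s['gripper_width'],rel(x,y,zt+.062,a))
im,m=shot('wrist',fn); R=np.array(s['ee_rot'])
for dy in(-.02,.0,.02):
    u,v=proj(m,np.array([x,y,zt])+R@np.array([.068,dy,0])); print(round(v,1),int(v)-10,im[int(v)-10:int(v)+11,int(round(u))].mean(1).astype(int).tolist())
for sy in(-1,1):
    u,v=proj(m,np.array([x,y,zt])+R@np.array([.04,sy*.03,0])); print(round(u,1),int(u)-10,im[int(round(v)),int(u)-10:int(u)+11].mean(1).astype(int).tolist())
E
python3 pile.py .3694 -.2638 .01 -6.8 w14
```

```text
58.2 [ 0.37051251 -0.2638943   0.15909504] 0.9991715864512923 [array([-0.    ,  0.0014,  0.0871]), 0.001]
123.3 113 [191, 196, 199, 203, 203, 206, 204, 204, 203, 197, 182, 173, 191, 203, 207, 207, 208, 208, 206, 206, 208]
123.3 113 [201, 197, 199, 197, 195, 192, 194, 195, 196, 194, 178, 171, 193, 206, 209, 210, 207, 207, 208, 209, 209]
123.3 113 [196, 198, 200, 200, 201, 203, 204, 205, 201, 196, 184, 179, 193, 208, 209, 208, 209, 210, 208, 209, 209]
224.5 214 [137, 135, 140, 138, 138, 138, 139, 139, 136, 131, 123, 124, 136, 141, 144, 142, 145, 141, 142, 142, 144]
290.8 280 [203, 205, 202, 204, 200, 201, 203, 202, 203, 185, 168, 174, 194, 202, 204, 201, 196, 194, 189, 188, 190]
```

Pile pose is as expected with the last plate at z = 0. I'll go down until the fingertips are about 2 to 3 mm above the worktop.

>>> jog_arm:
  rows:
    - [[0,0.0005,0.03,0],[0,0,0.025,0],[0,0,0.018,0],[0,0,0.009,0],[0,0,0.003,0],[0,0,0,0],[0,0,0,0]]

```text
time_s: 59.12
tcp_pos: [0.3696, -0.2638, 0.0734]
ee_rot: [[-0.119, -0.993, 0.001], [-0.993, 0.119, -0.0], [0.0, -0.002, -1.0]]
wrist_force: [0.2, 0.5, 0.3]
gripper_width: 0.999
gripper_force: 0.0
```

>>> jog_arm:
  rows:
    - [[0,0,0,0],[0,0,0,0],[0,0,0,0],[0,0,0,0],[0,0,0,0],[0,0,0,0]]
  claw: 0

```text
time_s: 59.88
tcp_pos: [0.3691, -0.2637, 0.0728]
ee_rot: [[-0.119, -0.993, -0.0], [-0.993, 0.119, -0.0], [0.0, 0.0, -1.0]]
wrist_force: [-1.1, -0.4, 0.8]
gripper_width: 0.681
gripper_force: 30.0
```

>>> jog_arm:
  rows:
    - [[0,0,-0.01,0],[0,0,-0.025,0],[0,0,-0.038,0],[0,0,-0.04,0],[-0.0274,-0.008,-0.035,0],[-0.035,-0.0092,0,0],[-0.035,-0.0092,0,0],[-0.035,-0.0092,0,0],[-0.035,-0.0092,0,0],[-0.035,-0.0092,0,0],[-0.035,-0.0092,0,0],[-0.035,-0.0092,0,0],[-0.035,-0.0082,0,0],[0,0,0,-0.152],[0,0,0,-0.17],[0,0,0,-0.17],[0,0,0,-0.17],[0,0,0,-0.17],[0,0,0,-0.17],[0,0,0,-0.17]]

```text
time_s: 62.38
tcp_pos: [0.4854, 0.0319, 0.2212]
ee_rot: [[0.872, -0.49, 0.0], [-0.49, -0.872, 0.0], [0.0, -0.0, -1.0]]
wrist_force: [0.1, -0.3, -0.5]
gripper_width: 0.685
gripper_force: 30.0
```

>>> jog_arm:
  rows:
    - [[0,0,0,-0.17],[0,0,0,-0.178],[0,0,0.02,0],[0,0,0.02,0],[0,0,0.01,0],[0,0,0,0],[0,0,0,0]]

```text
time_s: 63.25
tcp_pos: [0.4862, 0.0321, 0.1715]
ee_rot: [[0.986, -0.169, 0.002], [-0.169, -0.986, 0.0], [0.001, -0.001, -1.0]]
wrist_force: [-0.2, 0.3, -0.3]
gripper_width: 0.685
gripper_force: 30.0
```

```bash
python3 chk.py .0728 w15
```

```text
63.25 [0.48617096 0.03213005 0.17152887] 0.6847436945194341 [array([-0.0005,  0.    ,  0.0515]), -0.0]
124.8 112 [238, 255, 255, 255, 255, 230, 184, 149, 146, 153, 147, 133, 126, 134, 149, 149, 154, 151, 151, 150, 151] rim expected 116.2 [195, 215, 222, 222, 229, 232, 224, 206, 179, 148, 146, 148, 151]
124.8 112 [217, 218, 226, 227, 221, 207, 180, 158, 157, 160, 151, 138, 126, 137, 146, 154, 153, 156, 155, 155, 153] rim expected 116.1 [183, 207, 217, 218, 226, 227, 221, 207, 180, 158, 157, 160, 151]
124.8 112 [243, 255, 255, 255, 255, 249, 215, 172, 150, 153, 142, 125, 126, 140, 147, 156, 155, 151, 155, 156, 151] rim expected 116.1 [202, 224, 227, 222, 226, 228, 223, 207, 180, 151, 141, 149, 148]
```

Now down: .1715 → about .121, then by small steps.

>>> jog_arm:
  rows:
    - [[0,0,0.015,0],[0,0,0.015,0],[0,0,0.01,0],[0,0,0.006,0],[0,0,0.002,0],[0,0,0.001,0],[0,0,0,0],[0,0,0,0]]

```text
time_s: 64.3
tcp_pos: [0.4858, 0.032, 0.122]
ee_rot: [[0.986, -0.169, 0.001], [-0.169, -0.986, 0.0], [0.001, -0.0, -1.0]]
wrist_force: [0.4, -0.1, -0.1]
gripper_width: 0.687
gripper_force: 30.0
```

>>> jog_arm:
  rows:
    - [[0,0,0.001,0],[0,0,0.001,0],[0,0,0,0],[0,0,0,0]]

```text
time_s: 64.8
tcp_pos: [0.4857, 0.032, 0.1197]
ee_rot: [[0.986, -0.169, -0.0], [-0.169, -0.986, -0.0], [-0.0, 0.0, -1.0]]
wrist_force: [0.9, 0.1, -0.7]
gripper_width: 0.684
gripper_force: 30.0
```

>>> jog_arm:
  rows:
    - [[0,0,0,0],[0,0,0,0],[0,0,0,0],[0,0,-0.01,0],[0,0,-0.03,0],[0,0,-0.04,0],[0,0,-0.02,0.15],[0,0,0,0.17],[0,0,0,0.17],[0,0,0,0.17],[0,0,0,0.17],[0,0,0,0.17],[0,0,0,0.17],[0,0,0,0.143],[0,0,0,0]]
  claw: 0.8

```text
time_s: 66.68
tcp_pos: [0.4857, 0.032, 0.2204]
ee_rot: [[0.09, -0.996, 0.001], [-0.996, -0.09, 0.0], [-0.0, -0.001, -1.0]]
wrist_force: [0.2, -0.2, -0.2]
gripper_width: 0.8
gripper_force: 0.0
```

>>> jog_arm:
  rows:
    - [[0.025,-0.001,0,0],[0.035,-0.001,0,0],[0.035,-0.001,0,0],[0.035,-0.001,0,0],[0.035,-0.001,0,0],[0.035,-0.001,0,0],[0.035,0,0,0],[0.035,0,0,0],[0.0311,0,0,0],[0,0,0.03,0],[0,0,0.03,0],[0,0,0,0],[0,0,0,0],[0,0,0,0]]
  claw: 1

```text
time_s: 68.42
tcp_pos: [0.519, -0.2675, 0.1614]
ee_rot: [[0.089, -0.996, 0.003], [-0.996, -0.089, -0.001], [0.001, -0.003, -1.0]]
wrist_force: [0.7, -0.4, 0.4]
gripper_width: 1.003
gripper_force: 0.0
```

```bash
python3 pile.py .5184 -.2674 .02 5.1 w16
python3 - <<'E'
from h import *
im,m=load('top0')
for U,V,z in((524,221,0),(524,221,.05),(524,205,.11),(572,205,.0),(530,222,.11)): print(U,V,z,hit(m,U/1.5,V/1.5,z)[:2])
im,m=load('w16')
print([(proj(m,(.5184,-.2674,.02)))])
E
```

```text
68.425 [ 0.51897799 -0.26754518  0.16142208] 1.0027706114292385 [array([-0.0003,  0.0008,  0.0794]), 0.0]
123.9 113 [203, 204, 202, 202, 202, 203, 201, 201, 201, 197, 179, 162, 171, 193, 206, 208, 207, 207, 206, 207, 206]
123.9 113 [205, 203, 197, 194, 191, 190, 193, 200, 199, 197, 175, 159, 176, 197, 208, 211, 205, 207, 207, 207, 207]
123.9 113 [190, 193, 197, 202, 203, 203, 203, 202, 204, 199, 181, 167, 187, 204, 208, 208, 209, 209, 209, 211, 209]
222.9 212 [140, 140, 139, 142, 141, 144, 144, 145, 141, 135, 126, 123, 133, 141, 143, 141, 142, 139, 143, 143, 144]
291.2 281 [204, 203, 205, 202, 204, 204, 205, 197, 178, 141, 128, 131, 139, 141, 146, 143, 142, 142, 136, 137, 138]
524 221 0 [ 0.64832137 -0.32055761]
524 221 0.05 [ 0.63475417 -0.3085888 ]
524 205 0.11 [ 0.65173256 -0.29559204]
572 205 0.0 [ 0.68456016 -0.42801371]
530 222 0.11 [ 0.61639215 -0.30620382]
[array([257.0067478 , 200.52127058])]
```

>>> jog_arm:
  rows:
    - [[-0.0003,0.0003,0.03,0],[0,0,0.025,0],[0,0,0.015,0],[0,0,0.007,0],[0,0,0.0015,0],[0,0,0,0],[0,0,0,0]]

```text
time_s: 69.35
tcp_pos: [0.5182, -0.2673, 0.082]
ee_rot: [[0.088, -0.996, 0.001], [-0.996, -0.088, -0.0], [0.0, -0.001, -1.0]]
wrist_force: [0.3, -0.2, -0.2]
gripper_width: 1.004
gripper_force: 0.0
```

>>> jog_arm:
  rows:
    - [[0,0,0,0],[0,0,0,0],[0,0,0,0],[0,0,0,0],[0,0,0,0],[0,0,0,0]]
  claw: 0

```text
time_s: 70.1
tcp_pos: [0.5178, -0.2672, 0.0813]
ee_rot: [[0.088, -0.996, -0.0], [-0.996, -0.088, -0.0], [0.0, 0.0, -1.0]]
wrist_force: [-0.9, -0.4, 0.4]
gripper_width: 0.689
gripper_force: 30.0
```

>>> jog_arm:
  rows:
    - [[0,0,-0.01,0],[0,0,-0.025,0],[0,0,-0.038,0],[0,0,-0.038,0],[-0.025,0.0007,-0.028,0],[-0.035,0.001,0,0],[-0.035,0.001,0,0],[-0.035,0.001,0,0],[-0.035,0.001,0,0],[-0.035,0.001,0,0],[-0.035,0,0,0],[-0.035,0,0,0],[-0.0308,0,0,-0.1],[0,0,0,-0.17],[0,0,0,-0.17],[0,0,0,-0.17],[0,0,0,-0.17],[0,0,0,-0.17],[0,0,0,-0.17],[0,0,0,-0.17]]

```text
time_s: 72.6
tcp_pos: [0.4856, 0.0319, 0.2209]
ee_rot: [[0.983, -0.186, 0.001], [-0.186, -0.983, 0.0], [0.001, -0.0, -1.0]]
wrist_force: [-0.0, -1.3, -0.1]
gripper_width: 0.687
gripper_force: 30.0
```

>>> jog_arm:
  rows:
    - [[0,0,0,-0.0234],[0,0,0.02,0],[0,0,0.02,0],[0,0,0.01,0],[0,0,0,0],[0,0,0,0]]

```text
time_s: 73.35
tcp_pos: [0.4862, 0.0321, 0.171]
ee_rot: [[0.986, -0.169, 0.001], [-0.169, -0.986, 0.0], [0.001, -0.001, -1.0]]
wrist_force: [0.2, 0.5, -0.3]
gripper_width: 0.687
gripper_force: 30.0
```

```bash
python3 chk.py .0713 w17
```

```text
73.35 [0.48618368 0.03212066 0.17098564] 0.6867017662279172 [array([-0.0006,  0.    ,  0.051 ]), -0.0]
124.9 112 [237, 255, 255, 255, 255, 241, 195, 154, 146, 160, 157, 145, 122, 130, 145, 149, 153, 149, 149, 148, 154] rim expected 116.2 [193, 213, 223, 223, 230, 233, 223, 206, 181, 151, 140, 151, 156]
124.9 112 [218, 221, 226, 228, 223, 209, 182, 158, 154, 158, 145, 131, 126, 138, 147, 153, 154, 153, 154, 153, 150] rim expected 116.1 [178, 206, 218, 221, 226, 228, 223, 209, 182, 158, 154, 158, 145]
124.8 112 [243, 255, 255, 255, 239, 207, 183, 162, 165, 169, 156, 132, 125, 144, 151, 156, 154, 152, 154, 157, 156] rim expected 116.1 [203, 227, 228, 224, 228, 228, 224, 208, 180, 149, 141, 147, 144]
```

>>> jog_arm:
  rows:
    - [[0,0,0.012,0],[0,0,0.012,0],[0,0,0.008,0],[0,0,0.005,0],[0,0,0.003,0],[0,0,0.001,0],[0,0,0,0],[0,0,0,0]]

```text
time_s: 74.4
tcp_pos: [0.4858, 0.032, 0.1295]
ee_rot: [[0.986, -0.169, 0.001], [-0.169, -0.986, 0.0], [0.001, -0.0, -1.0]]
wrist_force: [0.5, -0.3, -0.3]
gripper_width: 0.686
gripper_force: 30.0
```

>>> jog_arm:
  rows:
    - [[0,0,0.001,0],[0,0,0.0005,0],[0,0,0,0],[0,0,0,0]]

```text
time_s: 74.9
tcp_pos: [0.4857, 0.032, 0.1278]
ee_rot: [[0.986, -0.169, 0.0], [-0.169, -0.986, -0.0], [0.0, 0.0, -1.0]]
wrist_force: [0.2, 1.0, -1.0]
gripper_width: 0.686
gripper_force: 30.0
```

>>> jog_arm:
  rows:
    - [[0,0,0,0],[0,0,0,0],[0,0,0,0],[0,0,-0.01,0],[0,0,-0.03,0],[0,0,-0.04,0],[0,0,-0.04,0],[0,0,0,0],[0,0,0,0]]
  claw: 0.8

```text
time_s: 76.03
tcp_pos: [0.4851, 0.0319, 0.2477]
ee_rot: [[0.986, -0.169, -0.0], [-0.169, -0.986, 0.0], [-0.0, -0.0, -1.0]]
wrist_force: [0.1, -0.5, -0.4]
gripper_width: 0.8
gripper_force: 0.0
```

Run:
```python
from h import *
s=sense(); print(s['time_s'],s['tcp_pos'],s['gripper_width']); shot('wrist','w18')
```

```text
76.025 [0.48512582 0.03185794 0.24770267] 0.8001948157482788
```

>>> jog_arm:
  rows:
    - [[0.005,-0.02,0,0],[0.01,-0.035,0,0],[0.012,-0.037,0,0],[0.013,-0.037,0,0],[0.014,-0.037,0,0],[0.015,-0.037,0,0],[0.015,-0.037,0,0],[0.0149,-0.0387,0,0],[0,0,0,0],[0,0,0,0],[0,0,0,0]]

```text
time_s: 77.45
tcp_pos: [0.6298, 0.2894, 0.2476]
ee_rot: [[0.986, -0.169, -0.001], [-0.169, -0.986, -0.0], [-0.0, 0.001, -1.0]]
wrist_force: [-0.3, -0.1, -0.7]
gripper_width: 0.798
gripper_force: 0.0
```

Run:
```python
from h import *
s=sense(); print(s['time_s'],s['tcp_pos'],rel(.6302,.2899,.1045,80.35))
im,m=shot('wrist','w19'); R=np.array(s['ee_rot'])
def W(a,b,z): return proj(m,np.array([.6302,.2899,z])+R@np.array([a,b,0]))
u,v=W(0,0,.057); print(u,v)
u0,v0=int(u),int(v)
print('row',u0-25,im[v0,u0-25:u0+26].mean(1).astype(int).tolist())
print('col',v0-45,im[v0-45:v0+20,u0].mean(1).astype(int).tolist())
print('knob exp sides',W(0,-.01,.057)[0],W(0,.01,.057)[0],'front',W(.022,0,.057)[1],W(.022,0,.037)[1],'pin',W(.046,0,.029))
```

```text
77.45 [0.6297596  0.28943369 0.24760733] [array([ 0.0004, -0.0006,  0.1431]), -0.001]
254.34710976028305 187.94375903768614
row 229 [211, 212, 211, 210, 212, 210, 213, 212, 213, 211, 210, 211, 212, 208, 177, 123, 64, 22, 38, 37, 46, 46, 46, 46, 50, 50, 56, 55, 49, 50, 55, 48, 36, 29, 41, 105, 167, 200, 210, 211, 211, 209, 212, 210, 211, 210, 211, 211, 209, 211, 210]
col 142 [180, 179, 178, 173, 175, 172, 172, 176, 190, 208, 213, 213, 215, 212, 212, 213, 213, 213, 211, 189, 131, 73, 57, 54, 43, 27, 35, 29, 38, 51, 52, 50, 54, 61, 52, 60, 53, 58, 52, 54, 51, 51, 50, 41, 52, 50, 46, 48, 49, 43, 48, 54, 42, 47, 43, 36, 44, 45, 44, 44, 44, 47, 59, 121, 194]
knob exp sides 245.20801829820283 263.48636496227414 front 168.01845450947943 165.19312350345317 pin [254.32954131 143.45641184]
```

>>> jog_arm:
  rows:
    - [[0.0002,-0.0004,0.03,-0.001],[0,0,0.04,0],[0,0,0.035,0],[0,0,0.02,0],[0,0,0.01,0],[0,0,0.006,0],[0,0,0.0015,0],[0,0,0,0],[0,0,0,0],[0,0,0,0]]

```text
time_s: 78.75
tcp_pos: [0.6306, 0.2905, 0.1058]
ee_rot: [[0.986, -0.168, 0.001], [-0.168, -0.986, 0.001], [0.001, -0.001, -1.0]]
wrist_force: [0.1, 0.5, -0.1]
gripper_width: 0.801
gripper_force: 0.0
```

>>> jog_arm:
  rows:
    - [[0,0,0,0],[0,0,0,0],[0,0,0,0],[0,0,0,0],[0,0,0,0],[0,0,0,0],[0,0,0,0],[0,0,0,0]]
  claw: 0

```text
time_s: 79.75
tcp_pos: [0.6303, 0.2902, 0.1052]
ee_rot: [[0.986, -0.168, -0.0], [-0.168, -0.986, -0.0], [-0.0, 0.0, -1.0]]
wrist_force: [0.0, -1.2, -0.4]
gripper_width: 0.228
gripper_force: 30.0
```

>>> jog_arm:
  rows:
    - [[0,0,-0.008,0],[0,0,-0.02,0],[0,0,-0.03,0],[0,0,-0.03,0],[0,0,-0.025,0],[-0.006,0.015,-0.012,0],[-0.01,0.028,0,0],[-0.013,0.036,0,0],[-0.013,0.036,0,0],[-0.013,0.036,0,0],[-0.013,0.036,0,0],[-0.013,0.036,0,0],[-0.01,0.03,0,0],[-0.0046,0.018,0,0],[-0.002,0.0088,0,0],[0,0,0.02,0],[0,0,0.02,0],[0,0,0,0],[0,0,0,0],[0,0,0,0]]

```text
time_s: 82.25
tcp_pos: [0.4881, 0.0313, 0.1912]
ee_rot: [[0.986, -0.167, 0.002], [-0.167, -0.986, 0.001], [0.002, -0.001, -1.0]]
wrist_force: [-0.4, -0.3, -7.3]
gripper_width: 0.231
gripper_force: 30.0
```

Run:
```python
from h import *
s=sense(); print(s['time_s'],s['tcp_pos'],s['gripper_width'],rel(.4871,.0309,.165,80.35))
```

```text
82.25 [0.48806351 0.03125866 0.19121104] 0.230722509682668 [array([-0.0009,  0.0005,  0.0262]), 0.001]
```

>>> jog_arm:
  rows:
    - [[-0.0003,0.0003,0.01,0],[0,0,0.006,0],[0,0,0,0],[0,0,0,0],[0,0,0,0]]

```text
time_s: 82.88
tcp_pos: [0.4872, 0.0307, 0.1745]
ee_rot: [[0.986, -0.168, 0.001], [-0.168, -0.986, 0.0], [0.001, -0.0, -1.0]]
wrist_force: [-0.4, -0.1, -8.2]
gripper_width: 0.226
gripper_force: 30.0
```

Run:
```python
from h import *
s=sense(); print(s['time_s'],s['tcp_pos'],s['gripper_width'],rel(.4871,.0309,.165,80.35))
```

```text
82.875 [0.48716345 0.03072448 0.17448291] 0.22571797335278232 [array([-0.0001, -0.0002,  0.0095]), 0.0]
```

>>> jog_arm:
  rows:
    - [[0,-0.0002,0.003,0],[0,0,0.003,0],[0,0,0.002,0],[0,0,0.001,0],[0,0,0,0],[0,0,0,0]]

```text
time_s: 83.62
tcp_pos: [0.487, 0.0309, 0.1654]
ee_rot: [[0.986, -0.168, 0.0], [-0.168, -0.986, 0.0], [0.0, -0.0, -1.0]]
wrist_force: [-0.5, 1.4, -5.9]
gripper_width: 0.224
gripper_force: 30.0
```

>>> jog_arm:
  rows:
    - [[0,0,0.002,0],[0,0,0.0015,0],[0,0,0.001,0],[0,0,0,0],[0,0,0,0],[0,0,0,0]]

```text
time_s: 84.38
tcp_pos: [0.4871, 0.0309, 0.1612]
ee_rot: [[0.986, -0.167, 0.001], [-0.167, -0.986, 0.0], [0.0, -0.0, -1.0]]
wrist_force: [-3.0, -0.2, 1.4]
gripper_width: 0.227
gripper_force: 30.0
```

>>> jog_arm:
  rows:
    - [[0,0,0,0],[0,0,0,0],[0,0,0,0],[0,0,0,0],[0,0,-0.015,0],[0,0,-0.04,0],[0,0,-0.04,0],[0,0,-0.03,0],[0,0,0,0],[-0.02,0,0,0],[-0.02,0,0,0],[0,0,0,0],[0,0,0,0]]
  claw: 0.8

```text
time_s: 86.0
tcp_pos: [0.4478, 0.0376, 0.2853]
ee_rot: [[0.986, -0.167, -0.0], [-0.167, -0.986, -0.0], [-0.0, 0.0, -1.0]]
wrist_force: [-0.5, -1.7, 0.9]
gripper_width: 0.8
gripper_force: 0.0
```

Run:
```python
from h import *
s=sense(); print(s['time_s'],s['tcp_pos'])
a,m=shot('wrist','w20'); b,mb=shot('scene','scene1'); c,_=load('w18')
print(proj(m,(.487,.031,.113)),proj(mb,(.487,.031,.113)))
u,v=proj(mb,(.487,.031,.09)).astype(int); u2,v2=proj(m,(.51,.027,.1)).astype(int)
def cr(im,x0,y0,x1,y1): return cv2.resize(im[max(0,y0):y1,max(0,x0):x1],(400,300),interpolation=cv2.INTER_CUBIC)
A=cr(a,u2-100,v2-75,u2+100,v2+75);B=cr(b,u-48,v-36,u+48,v+36);C=cr(c,100,0,420,240);D=cr(b,100,80,500,380)
cv2.imwrite('pics/fin.png',np.vstack([np.hstack([A,B]),np.hstack([C,D])])[:,:,::-1])
```

```text
86.0 [0.44783441 0.03755488 0.2853337 ]
[254.76201439 153.71088038] [241.65838369 188.56209595]
```

View pics/fin.png

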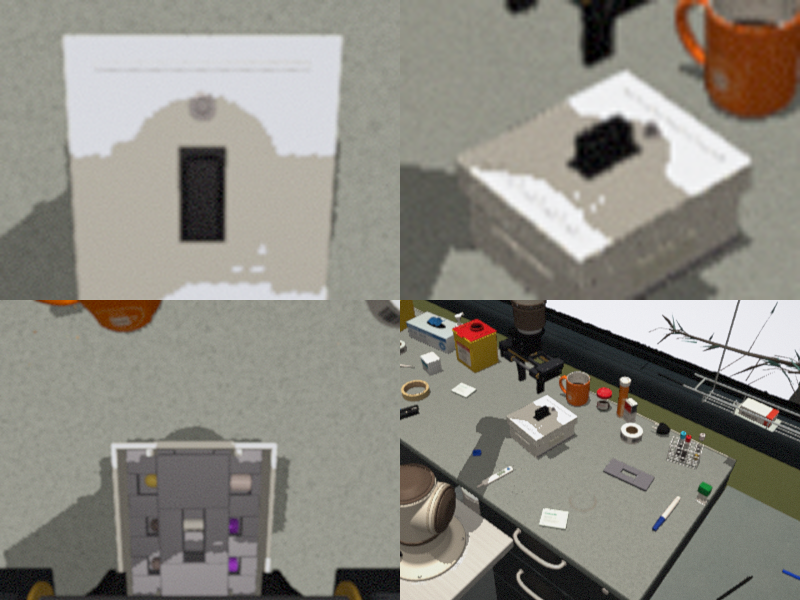

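The final picture shows the lid level on the rim, with the pin showing as a raised post beside the knob. The three tubes are in their nests beside the straight stack, and one spacer is left outside. I'm handing in.

```bash
python3 -c "
from h import *
print(finish_job())"
```

```text
the job is handed in; nothing more can be done
None
```

Job handed in at about 86 s: all three tubes lie in nests of their own length, four spacers are stacked between the ribs, the lid is back home with the pin showing raised in the last picture, and the fifth spacer stays outside the case.

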